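# Change the sample dish on the staining station

## Task

Change the sample dish on the grey staining station: first park both dropper bottles that stand in front of it upright in the clear tray, then move the dish with the red pieces on to the round mark in the middle of the light pad, and then set the dish with the brown pieces in its old place, centred on the station's dark round mark. Last, put each bottle back, upright and centred, on the coaster that has the colour of its collar. Keep bottles and dishes upright all the time.

Things in the scene. Friction and masses are not known exactly. Their poses are not given: they have to be found in the camera images.
- bottle_yellow: Loose glass dropper bottle with black cap and rubber bulb and a yellow ring (collar) round its neck; 33 mm in diameter from the base to about 45 mm up, then sloping in to the neck; bulb 20 mm in diameter from 62 to 95 mm; 95 mm tall, about 70 g. Can be gripped from above across its body or its bulb. Stands at the start on the yellow coaster, in front of the red dish. Origin: centre of its underside; z is its upright axis.
- bottle_blue: Loose glass dropper bottle with black cap and rubber bulb and a blue ring (collar) round its neck; 33 mm in diameter from the base to about 45 mm up, then sloping in to the neck; bulb 20 mm in diameter from 62 to 95 mm; 95 mm tall, about 70 g. Can be gripped from above across its body or its bulb. Stands at the start on the blue coaster, in front of the red dish. Origin: centre of its underside; z is its upright axis.
- dish_red: Loose open clear round dish with red-orange pieces in it (fixed to it), 55 mm across, wall 15 mm high, 40 g. It stands at the start on the station's dark mark, behind the two bottles. Grip across its 55 mm outside. Origin: centre of its underside; z up.
- dish_brown: Loose open clear round dish with dark brown pieces in it (fixed to it), 55 mm across, wall 15 mm high (pieces to 17 mm), 40 g. It stands at the start by itself on the worktop near the front. Grip across its 55 mm outside. Origin: centre of its underside; z up.
- station: Staining station: fixed grey plate 150 x 170 mm, 6 mm thick, with a flat black round mark 62 mm across at its centre, where the sample dish stands, and the two coasters towards its front edge. A low lip (6 mm above the plate) runs along its rear edge, 71 mm behind the centre. Origin: centre of its underside, on the worktop; x points to its rear (away from the coasters), y to its left, z up; its yaw varies.
- coaster_yellow: Flat round yellow coaster, 42 mm across, 2 mm thick, fixed on the station's plate near the front, to the left or the right of the middle (home of the bottle with the yellow collar). Its centre lies 54 mm from the centre of the station's dark mark: 28 mm to the front and 46 mm to one side; the two coasters' centres are 92 mm apart. Origin: centre of its underside, 6 mm above the worktop; z up.
- coaster_blue: Flat round blue coaster, 42 mm across, 2 mm thick, fixed on the station's plate near the front, to the left or the right of the middle (home of the bottle with the blue collar). Its centre lies 54 mm from the centre of the station's dark mark: 28 mm to the front and 46 mm to one side; the two coasters' centres are 92 mm apart. Origin: centre of its underside, 6 mm above the worktop; z up.
- park_tray: Empty clear shallow tray, fixed, 139 mm (its x) by 207 mm (its y); flat inside 126 x 194 mm; floor 2 mm thick, rim 16 mm high. Parking place for the two bottles. Origin: centre of its underside, on the worktop; z up; its yaw varies.
- light_pad: Fixed square light pad, 150 x 150 mm, 8 mm thick, black frame round a white panel with a flat green round mark 64 mm across at its centre. Origin: centre of its underside, on the worktop; z up; its yaw varies.

How it is judged:
By the outcome, as a careful person would: the job done as asked, in the order asked, and still so for the second after the job is handed in, with the robot touching nothing.
It also fails if it takes over 136 s, if anything falls off the work surface, if the arm or the gripper's body presses on something with over 40 N, if the wrist force passes 120 N, or if a joint passes its speed limit or range.

## Robot

A 6-joint arm with a two-finger parallel gripper is mounted at the origin on a cart in front of the work surface, level with it; the furniture and walls round the work are solid. World frame = base frame: x ahead of the robot, y to its left, z up, the work surface at z = 0. Lengths are in m, angles in rad, forces in N, time in s.
With the tool pointing down it reaches from about 0.325 to 0.775 m from the base axis. Payload 5.5 kg.
Tool frame: the origin (TCP) lies at the very end of the fingers, on their centre line; the grasp point (between the pads) lies 19 mm behind it (arm.hold_point_z is the distance from the TCP to the grasp point, in m); y points along the fingers, z is the direction in which the jaws open and shut, and the axes are right-handed (so a half turn about y gives the same grasp; the last joint's range is limited). The gripper opens to 88 mm and grips with 3 to 60 N. Pads are 20 mm wide; open, the fingers measure 115 mm over their backs; the gripper's body (75 mm by 178 mm) begins 61 mm behind the grasp point.
Start: joints at [1.267, 0.091, 1.231, -0, 1.82, -0.057], TCP at [0.147, 0.582, 0.223] pointing down, gripper open.
Joint ranges: [-2.87, 2.87], [-0.86, 2.18], [0.17, 2.46], [-1.51, 4.65], [0.06, 2.69], [-2.65, 2.65]. Speed limits (rad/s): [2.57, 2.57, 3.01, 3.14, 3.14, 3.14].

## Interface

Orientations are given as [roll, pitch, yaw] about the fixed x, y, z axes, in that order (R = Rz(yaw) Ry(pitch) Rx(roll)).
In Python, from plant import monitor, eyes, arm gives the robot as it stands.
- The arm moves only by the shell command python3 -m jog 'ROWS'. ROWS is JSON, a list that holds one entry, the list of rows, each a list of 7 numbers: the turn, a rotation vector about the tool's x, y, z in units of 120 degrees (1.0 is 120 degrees), then the shift along the tool's x, y, z in units of 0.04 m (1.0 is 0.04 m), then the gripper command: -1 is shut, 1 is fully open, values between are in proportion. In form: [[[ax, ay, az, x, y, z, gripper], ...]]. A call has 1 to 12 rows; each row shifts and turns the pose as measured when the row begins, along the tool's axes as they then stand; what a row does not reach is not made up. A row lasts 1/10 s, in which the tool goes at most 50 mm and 8.59 degrees, less where a joint would pass 70% of its speed; a pose out of reach is approached as far as the arm can. A call with a number of a shift or a turn outside -1 to 1 is refused whole. A call with a gripper value outside its range is refused whole. The fingers move at their own pace and stop on an object; the grip force is fixed at half the most. Time passes only in rows, so rows that do not move let the fingers close. It gives the time, the measured TCP pose, the force and the opening at its end, in the units of the state.
- monitor.get_state(): the state, without advancing time (a new reading comes with each control period).
- eyes.grab_frame(name): name is "scene" or "top"; returns (picture, depth): 384x512x3 uint8, blue, green, red; 384x512 float32, m along the optical axis (not along the pixel's ray), 0 where there is no reading.
- eyes.camera_model(name): a dict with "fovy" (degrees; the focal length in pixels is half the picture's height over the tangent of half this angle, whatever the lens; pixels are square), "cx", "cy" (the principal point, pixels), "T" (4x4, takes a point from camera to world coordinates). Camera axes: x right, y down, z forward; pixel columns grow to the right and rows downward; lengths in m; the calibration is good to about 2 mm. A picture is of the moment at which its call begins. camera_model takes no time and is no camera call.
- arm.sign_off(): hands the job in, once; it reports no verdict.
The state is a dict: "time": time; "qpos": joint angles; "qvel": joint speeds; "joint_torque": joint torques, N m; "position": TCP position; "tool_rot": TCP orientation; "wrist_force": force on the tool from outside, world axes, zero at the start; "wrist_torque": the same for the moment, N m; "grip_width": finger opening in m.
Only numpy, scipy, OpenCV 4.12 (cv2) and the standard library are available. Lean on these libraries where they do the work, as an engineer would, in place of code of your own. Each camera call takes 0.05 s, during which the arm holds its last target.

## Working session

There is one attempt and no reset: what is moved stays moved. The work goes in short steps, Python scripts to look and compute and a shell command to move; the robot and the scene stay as the last step left them, time stands still between calls to the robot, and variables do not carry over. Pictures are saved under pics/ and viewed, and the job is handed in when it is done.

```bash
ls; mkdir -p pics
python3 - <<'E'
from plant import monitor, eyes, arm
import cv2, numpy as np
s=monitor.get_state(); print(s['time'],s['position'],s['tool_rot'],s['grip_width'],arm.hold_point_z)
for n in ("scene","top"):
    p,d=eyes.grab_frame(n); cv2.imwrite(f"pics/{n}0.png",p); np.save(f"pics/{n}0.npy",d)
    c=eyes.camera_model(n); print(n,c['fovy'],c['cx'],c['cy'],np.round(c['T'],4).tolist(), [k for k in c])
E
```

```text
pics
0.0 [0.14648525 0.58153738 0.22151586] [-1.57272812e+00  1.12686055e-04 -2.46790719e-01] 0.08777464202340972 0.0187
scene 50.70988485458611 253.8454337336374 192.14118684096803 [[0.7421, -0.4921, 0.4551, 0.0068], [-0.67, -0.5234, 0.5265, -0.5934], [-0.0209, -0.6956, -0.7181, 0.8434], [0.0, 0.0, 0.0, 1.0]] ['fovy', 'cx', 'cy', 'T']
top 46.7383315549423 249.60162513121384 197.714321755134 [[-0.0146, -0.9841, 0.1772, 0.2832], [-0.9999, 0.0132, -0.0092, -0.0294], [0.0067, -0.1773, -0.9841, 1.272], [0.0, 0.0, 0.0, 1.0]] ['fovy', 'cx', 'cy', 'T']
```

View pics/scene0.png

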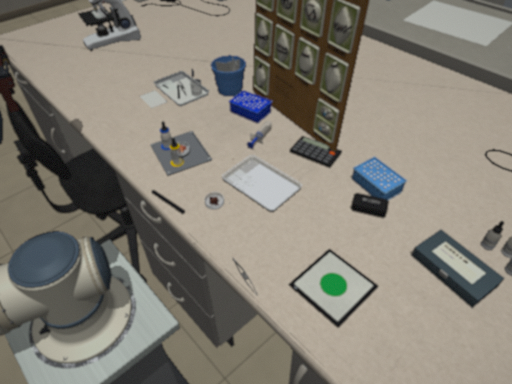

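View pics/top0.png

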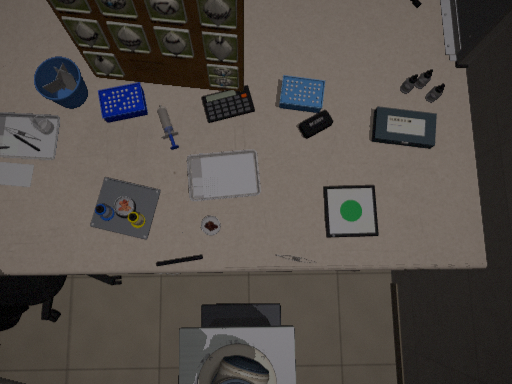

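The scene view shows the station near (182,152), the tray near (262,183), the brown dish at (214,201) and the pad at (334,285). In the top view the station is near (125,207), tray (223,175), brown dish (210,226) and pad (351,210). Next I'll zoom in.

```bash
cat > h.py <<'E'
from plant import monitor, eyes, arm
import cv2, numpy as np
def cam(n):
    c=eyes.camera_model(n); f=192/np.tan(np.radians(c['fovy'])/2); return f,c['cx'],c['cy'],np.array(c['T'])
def p2w(n,u,v,z):
    f,cx,cy,T=cam(n); r=T[:3,:3]@np.array([(u-cx)/f,(v-cy)/f,1]); o=T[:3,3]; return o+r*(z-o[2])/r[2]
def w2p(n,P):
    f,cx,cy,T=cam(n); q=T[:3,:3].T@(np.array(P)-T[:3,3]); return np.array([cx+f*q[0]/q[2],cy+f*q[1]/q[2]])
def ell(mask):
    "largest contour ellipse centre"
    cs,_=cv2.findContours(mask.astype(np.uint8),cv2.RETR_EXTERNAL,cv2.CHAIN_APPROX_NONE)
    c=max(cs,key=cv2.contourArea); return c
def crop(p,u,v,w,h,k,name):
    a=p[v:v+h,u:u+w]; cv2.imwrite('pics/'+name,cv2.resize(a,None,fx=k,fy=k,interpolation=cv2.INTER_CUBIC))
E
python3 - <<'E'
from h import *
t=cv2.imread('pics/top0.png'); s=cv2.imread('pics/scene0.png')
a=cv2.resize(t[165:255,80:240],None,fx=4.5,fy=4.5,interpolation=cv2.INTER_CUBIC); cv2.imwrite('pics/t_st.png',a)
crop(s,140,110,170,110,4.5,'s_st.png')
E
```

```text
(no output)
```

View pics/t_st.png

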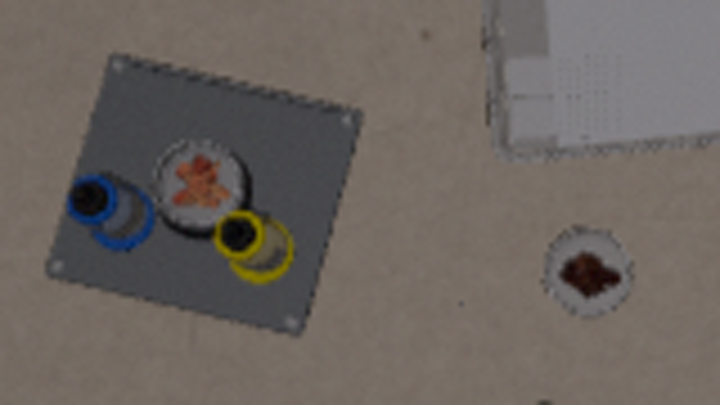

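View pics/s_st.png

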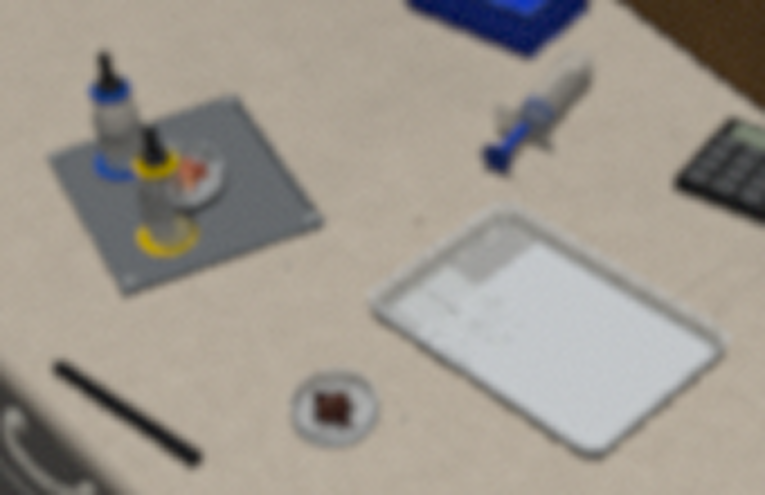

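Run:
```python
from h import *
t=cv2.imread('pics/top0.png'); s=cv2.imread('pics/scene0.png')
def A(x,y): return ((x+.5)/4.5-.5+80,(y+.5)/4.5-.5+165)
def S(x,y): return ((x+.5)/4.5-.5+140,(y+.5)/4.5-.5+110)
C=[p2w('top',*A(*q),z) for q,z in (((112,55),.012),((362,110),.012),((298,335),.006),((48,272),.006))]
print('top st corners',np.round(C,4).tolist()); print(np.mean(C,0))
C=[p2w('scene',*S(*q),z) for q,z in (((235,97),.012),((322,224),.012),((127,294),.006),((50,158),.006))]
print('sc st corners',np.round(C,4).tolist()); print(np.mean(C,0))
hsv=cv2.cvtColor(t,cv2.COLOR_BGR2HSV); hs=cv2.cvtColor(s,cv2.COLOR_BGR2HSV)
for n,H in (('top',hsv),('scene',hs)):
    m=cv2.inRange(H,(45,100,60),(80,255,255)); y,x=np.nonzero(m); print(n,'green',p2w(n,x.mean(),y.mean(),.008),len(x))
# dishes: top rim ellipse by hand
print('brown top', p2w('top',*A(588,272),.008), 'scene',p2w('scene',*S(335,410),.008))
print('red top', p2w('top',*A(201,185),.014), 'scene',p2w('scene',*S(188,178),.014))
# bulb tops z=.103
print('bulbs top z103: blue',p2w('top',*A(92,195),.095),'yel',p2w('top',*A(237,231),.095))
# tray corners rim z=.016 top
a=cv2.resize(t[130:220,170:280],None,fx=6,fy=6,interpolation=cv2.INTER_CUBIC); cv2.imwrite('pics/t_tr.png',a)
a=cv2.resize(t[170:255,300:400],None,fx=6,fy=6,interpolation=cv2.INTER_CUBIC); cv2.imwrite('pics/t_pad.png',a)
```

```text
top st corners [[0.5772, 0.3787, 0.012], [0.5389, 0.2171, 0.012], [0.3957, 0.2555, 0.006], [0.4379, 0.415, 0.006]]
[0.48740338 0.31657063 0.009     ]
sc st corners [[0.573, 0.3709, 0.012], [0.532, 0.2124, 0.012], [0.3966, 0.2523, 0.006], [0.4363, 0.4123, 0.006]]
[0.48445362 0.31196665 0.009     ]
top green [ 0.47023174 -0.33157045  0.008     ] 362
scene green [ 0.47015264 -0.33108591  0.008     ] 446
brown top [0.43290413 0.0723373  0.008     ] scene [0.43180794 0.07098986 0.008     ]
red top [0.49119602 0.31787902 0.014     ] scene [0.49178351 0.31525201 0.014     ]
bulbs top z103: blue [0.47264975 0.35995669 0.095     ] yel [0.44988517 0.27325127 0.095     ]
```

View pics/t_tr.png

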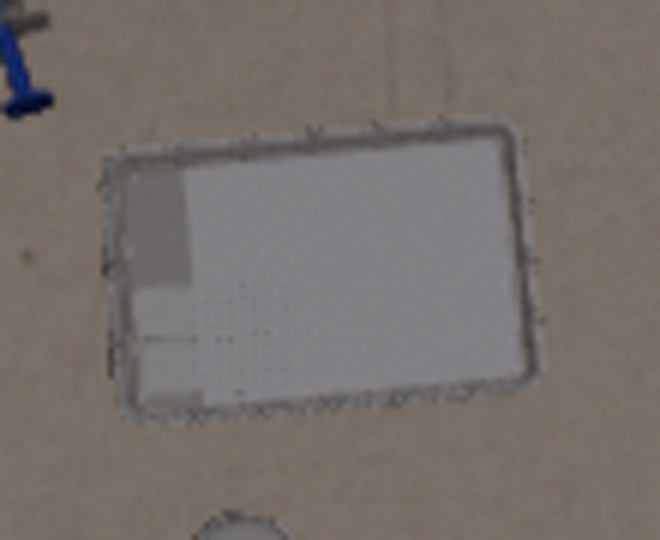

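View pics/t_pad.png

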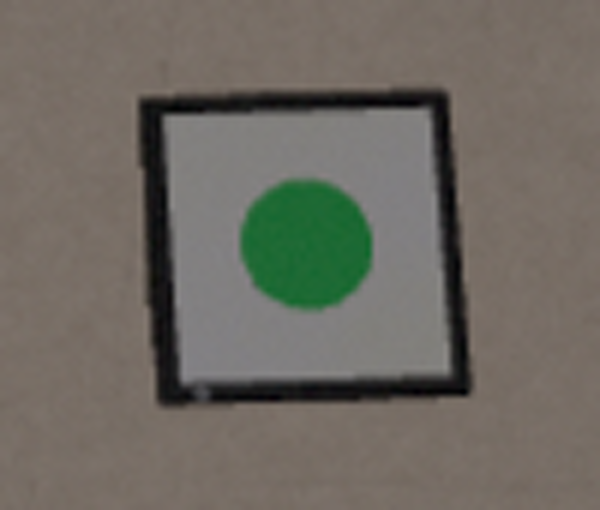

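Run:
```python
from h import *
t=cv2.imread('pics/top0.png'); s=cv2.imread('pics/scene0.png')
def A(x,y): return ((x+.5)/4.5-.5+80,(y+.5)/4.5-.5+165)
def S(x,y): return ((x+.5)/4.5-.5+140,(y+.5)/4.5-.5+110)
def B(x,y): return ((x+.5)/6-.5+170,(y+.5)/6-.5+130)
print('bulb top',[np.round(p2w('top',*A(*q),.10),4) for q in ((92,195),(237,231))])
print('bulb sc tip',[np.round(p2w('scene',*S(*q),.100),4) for q in ((104,58),(151,133))])
print('coaster top',[np.round(p2w('top',*A(*q),.008),4) for q in ((122,217),(259,250))])
print('coaster sc',[np.round(p2w('scene',*S(*q),.008),4) for q in ((118,163),(168,235))])
C=np.array([p2w('top',*B(*q),.016) for q in ((105,157),(520,118),(540,383),(125,420))]); print('tray',np.round(C,4).tolist(),C.mean(0))
# depth checks
d=np.load('pics/top0.npy'); f,cx,cy,T=cam('top')
for u,v in ((210,226),(351,210),(108,200),(223,180),(100,208),(132,216)):
    z=d[v,u]; print((u,v),np.round(T@np.array([(u-cx)/f*z,(v-cy)/f*z,z,1]),4)[:3])
# pixel scale prediction
c=np.array([.486,.314])
for yaw in (-14.1,):
    a=np.radians(yaw); X=np.array([np.cos(a),np.sin(a)]);Y=np.array([-np.sin(a),np.cos(a)])
    v=t.copy(); 
    v=cv2.resize(t[165:255,80:180],None,fx=6,fy=6,interpolation=cv2.INTER_CUBIC)
    def dr(P,col):
        q=[(w2p('top',p)-[80,165]+.5)*6-.5 for p in P]; cv2.polylines(v,[np.round(np.array(q)).astype(int)],True,col,1)
    th=np.linspace(0,2*np.pi,40)
    def circ(o,r,z): return [np.r_[o+r*np.array([np.cos(k),np.sin(k)]),z] for k in th]
    dr([np.r_[c+X*i*.075+Y*j*.085,.006] for i,j in ((1,1),(1,-1),(-1,-1),(-1,1))],(0,255,0))
    dr(circ(c,.031,.006),(0,255,0)); dr(circ(c,.0275,.021),(255,255,0))
    for k in (1,-1):
        o=c-.028*X+k*.046*Y; dr(circ(o,.021,.008),(255,0,255)); dr(circ(o,.010,.098),(0,255,255))
    cv2.imwrite('pics/ov.png',v)
```

```text
bulb top [array([0.4718, 0.3583, 0.1   ]), array([0.4492, 0.272 , 0.1   ])]
bulb sc tip [array([0.4735, 0.3669, 0.1   ]), array([0.4503, 0.2757, 0.1   ])]
coaster top [array([0.4722, 0.369 , 0.008 ]), array([0.4498, 0.2813, 0.008 ])]
coaster sc [array([0.4681, 0.3708, 0.008 ]), array([0.4497, 0.2807, 0.008 ])]
tray [[0.6362, 0.1396, 0.016], [0.6533, -0.0627, 0.016], [0.5215, -0.07, 0.016], [0.5062, 0.1287, 0.016]] [0.57930571 0.03390086 0.016     ]
(210, 226) [0.4296 0.0727 0.0135]
(351, 210) [ 0.4703 -0.3317  0.0123]
(108, 200) [0.51   0.3677 0.0055]
(223, 180) [5.659e-01 3.590e-02 2.000e-04]
(100, 208) [0.4741 0.3634 0.0851]
(132, 216) [0.4496 0.2736 0.0963]
```

View pics/ov.png

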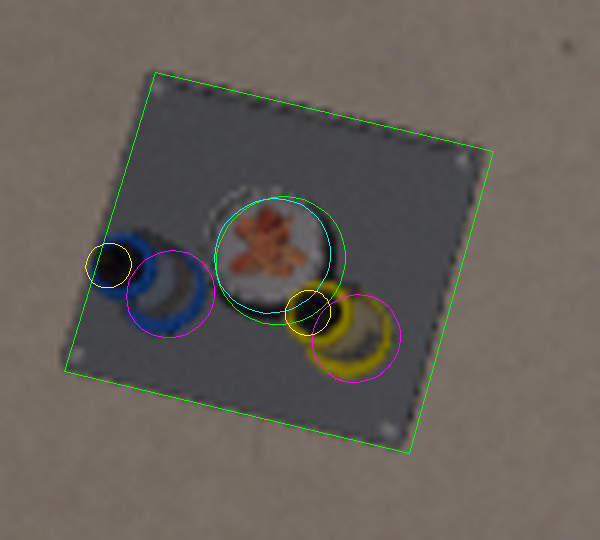

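Both views agree on the green mark at (0.470, -0.331). The bottles and station differ by a few mm between views. I'll turn the tool so the jaws lie along the station's x axis.

```bash
cat >> h.py <<'E'
from scipy.spatial.transform import Rotation as Ro
def go(x,y,z,yawdeg=None):
    s=monitor.get_state(); R=Ro.from_euler('xyz',s['tool_rot']).as_matrix(); p=np.array(s['position'])
    yaw=np.degrees(np.arctan2(R[1,0],R[0,0]))
    d=R.T@(np.array([x,y,z])-p)/.04
    print('t %.2f pos %s yaw %.2f tilt %.2f grip %.4f'%(s['time'],np.round(p,4),yaw,np.degrees(np.arccos(-R[2,1])),s['grip_width']),'F',np.round(s['wrist_force'],1))
    print('units tool x,y,z:',np.round(d,3), 'turn ay:', None if yawdeg is None else round((yaw-yawdeg)/120,4))
E
python3 -m jog '[[[0,0.0715,0,0,0,0,1],[0,0.0715,0,0,0,0,1],[0,0.0715,0,0,0,0,1],[0,0.0715,0,0,0,0,1],[0,0.0715,0,0,0,0,1],[0,0.0715,0,0,0,0,1],[0,0.0715,0,0,0,0,1],[0,0.0715,0,0,0,0,1],[0,0.0715,0,0,0,0,1],[0,0.0715,0,0,0,0,1],[0,0.035,0,0,0,0,1],[0,0,0,0,0,0,1]]]'
python3 -c "
from h import *
go(.4495,.277,.18,-104.1)
t=cv2.imread('pics/top0.png')
C=np.array([p2w('top',(x+.5)/6-.5+300,(y+.5)/6-.5+170,.008) for x,y in ((140,100),(447,92),(470,393),(158,403))]);print(np.round(C,4).tolist(),C.mean(0),[np.linalg.norm(C[i]-C[i-1]) for i in range(4)])"
```

```text
time: 1.3
position: [0.1458, 0.5793, 0.2133]
tool_rot: [-1.571, -0.016, -1.832]
wrist_force: [0.4, 0.8, -0.3]
grip_width: 0.0875
t 1.30 pos [0.1458 0.5793 0.2133] yaw -104.97 tilt 0.90 grip 0.0875 F [ 0.4  0.8 -0.3]
units tool x,y,z: [5.325 0.911 9.288] turn ay: -0.0073
[[0.5418, -0.2548, 0.008], [0.5438, -0.4041, 0.008], [0.3976, -0.4056, 0.008], [0.3949, -0.2569, 0.008]] [ 0.46950092 -0.33034744  0.008     ] [np.float64(0.14691542330388108), np.float64(0.14929996923889832), np.float64(0.14622324061815), np.float64(0.14874745700657468)]
```

```bash
cat >> h.py <<'E'
def go(x,y,z,yawdeg=-104.1):
    s=monitor.get_state(); R=Ro.from_euler('xyz',s['tool_rot']).as_matrix(); p=np.array(s['position'])
    yaw=np.degrees(np.arctan2(R[1,0],R[0,0]))
    Rt=Ro.from_euler('xyz',[-90,0,yawdeg],degrees=True).as_matrix()
    d=R.T@(np.array([x,y,z])-p)/.04
    rv=np.degrees(Ro.from_matrix(R.T@Rt).as_rotvec())/120
    print('t %.2f pos %s yaw %.2f tilt %.2f grip %.4f'%(s['time'],np.round(p,4),yaw,np.degrees(np.arccos(min(1,-R[2,1]))),s['grip_width']),'F',np.round(s['wrist_force'],1))
    print('units x,y,z:',np.round(d,3),'turn:',np.round(rv,4))
E
python3 -m jog '[[[0,0,0,0.22,-0.02,0.4,1],[0,0,0,0.44,-0.02,0.77,1],[0,0,0,0.44,-0.02,0.77,1],[0,0,0,0.44,-0.02,0.77,1],[0,0,0,0.44,-0.02,0.77,1],[0,0,0,0.44,-0.02,0.77,1],[0,0,0,0.44,-0.02,0.77,1],[0,0,0,0.44,-0.02,0.77,1],[0,0,0,0.44,-0.02,0.77,1],[0,0,0,0.44,-0.02,0.77,1],[0,0,0,0.44,-0.02,0.77,1],[0,0,0,0.3,-0.02,0.5,1]]]'
python3 -c "
from h import *
go(.4495,.277,.18)"
```

```text
time: 2.5
position: [0.4435, 0.2826, 0.225]
tool_rot: [-1.569, -0.022, -1.805]
wrist_force: [-0.6, 0.7, 0.3]
grip_width: 0.088
t 2.50 pos [0.4435 0.2826 0.225 ] yaw -103.42 tilt 1.26 grip 0.0880 F [-0.6  0.7  0.3]
units x,y,z: [0.076 1.127 0.176] turn: [-0.0011  0.0056  0.0104]
```

```bash
python3 -m jog '[[[-0.001,0.0056,0.0104,0.076,0.2,0.176,1],[0,0,0,0,0.4,0,1],[0,0,0,0,0.4,0,1],[0,0,0,0,0.4,0,1],[0,0,0,0,0.4,0,1],[0,0,0,0,0,0,1]]]'
python3 -c "
from h import *
go(.4495,.277,.120)
p,d=eyes.grab_frame('scene');crop(p,140,80,130,100,6,'s1.png')
p,d=eyes.grab_frame('top');crop(p,70,150,130,100,6,'t1.png')"
```

```text
time: 3.1
position: [0.45, 0.2713, 0.146]
tool_rot: [-1.572, -0.004, -1.814]
wrist_force: [-0.5, -0.1, -0.3]
grip_width: 0.0877
t 3.10 pos [0.45   0.2713 0.146 ] yaw -103.96 tilt 0.26 grip 0.0877 F [-0.5 -0.1 -0.3]
units x,y,z: [-0.138  0.65  -0.044] turn: [0.0005 0.0012 0.0021]
```

View pics/s1.png

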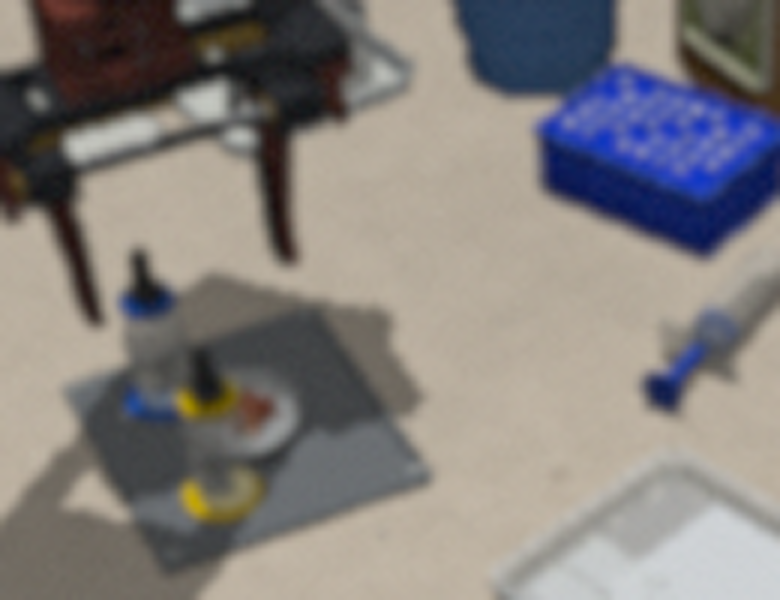

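View pics/t1.png

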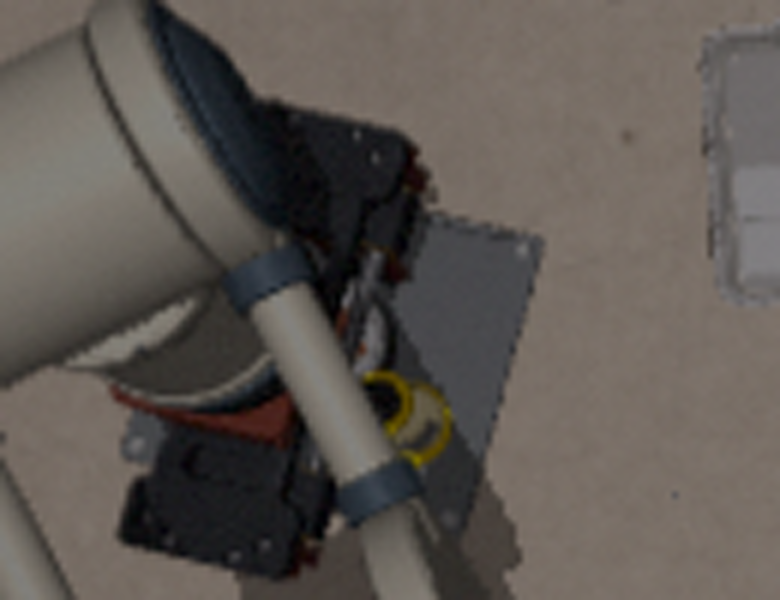

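```bash
python3 -c "
from h import *
s=monitor.get_state(); P=np.array(s['position']); R=Ro.from_euler('xyz',s['tool_rot']).as_matrix()
for k in (-.044,-.0575,0,.044,.0575):
  Q=P+R[:,2]*k
  print(k,np.round((w2p('scene',Q)-[140,80]+.5)*6-.5),np.round((w2p('top',Q)-[70,150]+.5)*6-.5))
for Q in ((.4495,.277,.103),(.4495,.277,.098),(.4495,.277,.006)):
  print(Q,np.round((w2p('scene',Q)-[140,80]+.5)*6-.5),np.round((w2p('top',Q)-[70,150]+.5)*6-.5))
"
```

```text
-0.044 [102. 308.] [319. 479.]
-0.0575 [ 74. 316.] [310. 510.]
0 [190. 279.] [347. 378.]
0.044 [277. 252.] [376. 279.]
0.0575 [303. 243.] [384. 249.]
(0.4495, 0.277, 0.103) [198. 352.] [363. 397.]
(0.4495, 0.277, 0.098) [199. 360.] [366. 398.]
(0.4495, 0.277, 0.006) [228. 500.] [415. 425.]
```

```bash
python3 -m jog '[[[0,0,0.002,-0.138,0.4,-0.044,1],[0,0,0,0,0.4,0,1],[0,0,0,0,0.4,0,1],[0,0,0,0,0.4,0,1],[0,0,0,0,0.3,0,1],[0,0,0,0,0,0,1]]]'
python3 -c "
from h import *
go(.4495,.277,.028)
p,d=eyes.grab_frame('scene');crop(p,140,80,130,100,6,'s2.png')
p,d=eyes.grab_frame('top');crop(p,70,150,130,100,6,'t2.png')"
```

```text
time: 3.8
position: [0.4517, 0.2793, 0.0722]
tool_rot: [-1.564, 0.006, -1.811]
wrist_force: [-0.4, -0.2, 0.2]
grip_width: 0.0877
t 3.80 pos [0.4517 0.2793 0.0722] yaw -103.75 tilt 0.51 grip 0.0877 F [-0.4 -0.2  0.2]
units x,y,z: [ 0.076  1.104 -0.046] turn: [-0.0032  0.0029 -0.0028]
```

View pics/s2.png

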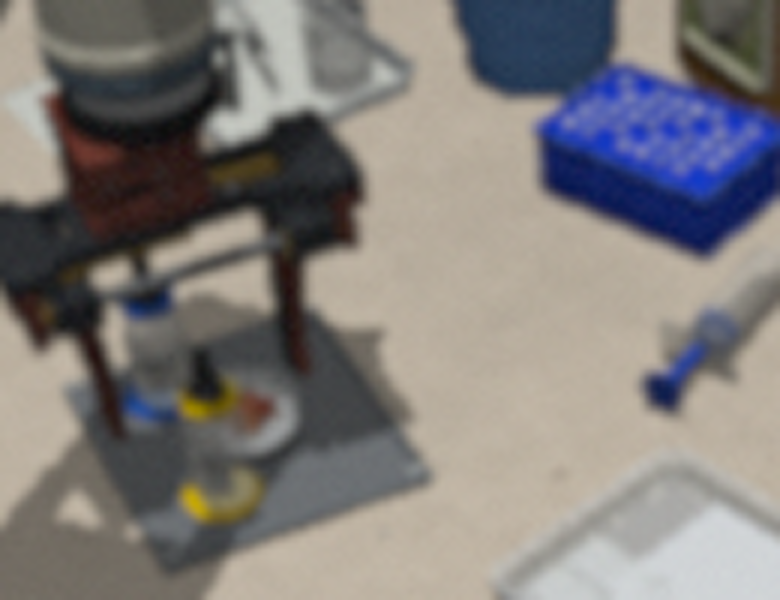

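View pics/t2.png

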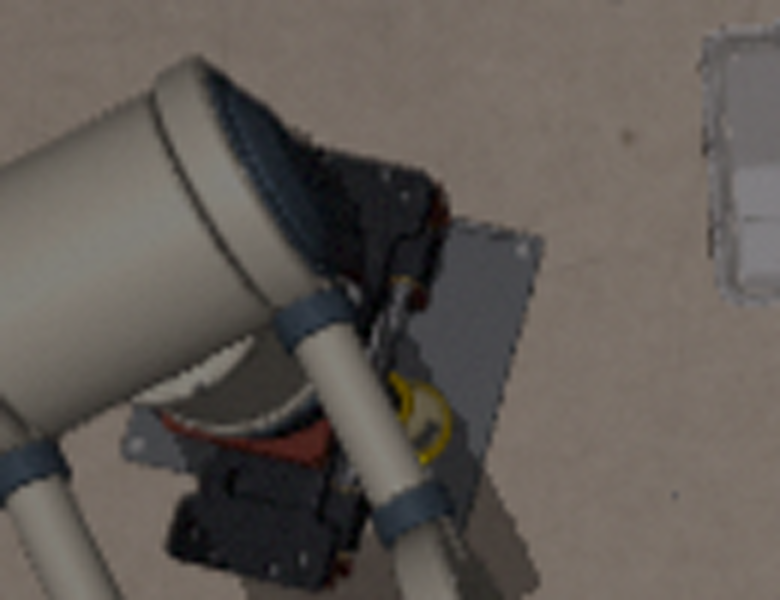

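Fingertips are at crop (120,435) and (300,370). Their midpoint (210,402) coincides with the bottle axis at that height, so alignment is good. I'll lower and grip.

```bash
python3 -m jog '[[[-0.003,0.003,-0.003,0.03,0.3,-0.04,1],[0,0,0,0,0.35,0,1],[0,0,0,0,0.35,0,1],[0,0,0,0,0.1,0,1],[0,0,0,0,0,0,1]]]'
python3 -c "
from h import *
go(.4495,.277,.028)"
```

```text
time: 4.4
position: [0.4518, 0.2794, 0.0282]
tool_rot: [-1.567, 0.003, -1.818]
wrist_force: [0.0, 0.6, 0.2]
grip_width: 0.0879
t 4.40 pos [0.4518 0.2794 0.0282] yaw -104.16 tilt 0.30 grip 0.0879 F [0.  0.6 0.2]
units x,y,z: [ 0.072  0.005 -0.04 ] turn: [-0.002  -0.0005 -0.0014]
```

```bash
python3 -m jog '[[[0,0,0,0,0,0,-1],[0,0,0,0,0,0,-1],[0,0,0,0,0,0,-1],[0,0,0,0,0,0,-1],[0,0,0,0,0,0,-1],[0,0,0,0,0,0,-1],[0,0,0,0,0,0,-1],[0,0,0,0,0,0,-1]]]'
python3 -c "
from h import *
for i in range(3): go(.4495,.277,.028)
p,d=eyes.grab_frame('scene');crop(p,140,80,130,100,6,'s3.png')"
```

```text
time: 5.2
position: [0.4527, 0.28, 0.0301]
tool_rot: [-1.564, 0.005, -1.818]
wrist_force: [-0.0, 0.6, -0.3]
grip_width: 0.0323
t 5.20 pos [0.4527 0.28   0.0301] yaw -104.16 tilt 0.46 grip 0.0323 F [-0.   0.6 -0.3]
units x,y,z: [ 0.091  0.051 -0.06 ] turn: [-0.003  -0.0005 -0.0024]
t 5.20 pos [0.4527 0.28   0.0301] yaw -104.16 tilt 0.46 grip 0.0323 F [-0.   0.6 -0.3]
units x,y,z: [ 0.091  0.051 -0.06 ] turn: [-0.003  -0.0005 -0.0024]
t 5.20 pos [0.4527 0.28   0.0301] yaw -104.16 tilt 0.46 grip 0.0323 F [-0.   0.6 -0.3]
units x,y,z: [ 0.091  0.051 -0.06 ] turn: [-0.003  -0.0005 -0.0024]
```

View pics/s3.png

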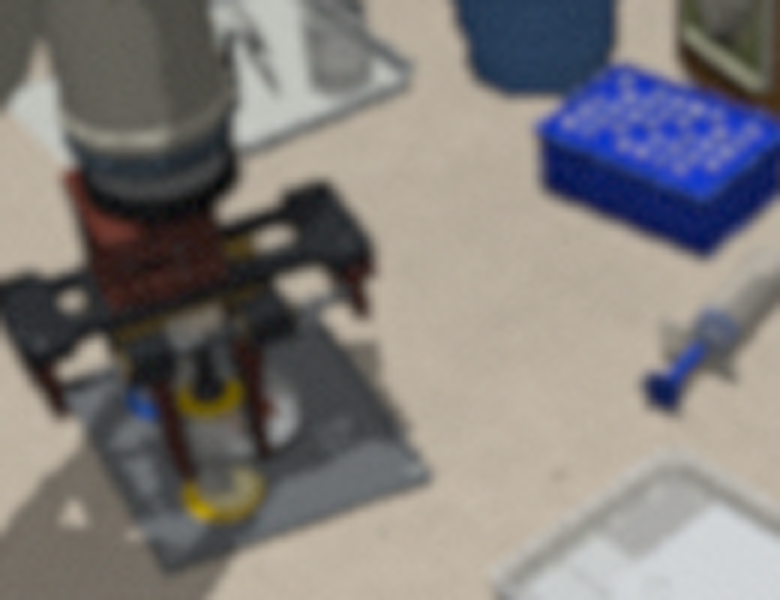

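Grip width is 32.3 mm, and the yellow collar stays at (208,400), so the bottle did not shift. Next: lift, carry to the right half of the tray.

```bash
python3 -m jog '[[[-0.003,0,-0.002,0,-0.3,0,-1],[0,0,0,0,-0.5,0,-1],[0,0,0,0,-0.6,0,-1],[0,0,0,0,-0.6,0,-1],[0,0,0,0,-0.6,0,-1],[0,0,0,0,-0.3,0,-1],[0,0,0,0,0,0,-1]]]'
python3 -c "
from h import *
for q in ((75,75),(240,92),(228,120),(205,115)): print(p2w('top',*q,0))
go(.568,-.02,.15)"
```

```text
time: 5.95
position: [0.452, 0.2794, 0.1531]
tool_rot: [-1.573, -0.002, -1.818]
wrist_force: [0.4, 0.3, -1.1]
grip_width: 0.0317
[0.8999072  0.48614884 0.        ]
[ 0.83895896 -0.01682108  0.        ]
[0.75013687 0.02015933 0.        ]
[0.76675175 0.08921291 0.        ]
t 5.95 pos [0.452  0.2794 0.1531] yaw -104.16 tilt 0.18 grip 0.0317 F [ 0.4  0.3 -1.1]
units x,y,z: [6.548 0.074 4.642] turn: [ 0.0013 -0.0005  0.0007]
```

```bash
python3 -m jog '[[[0,0,0,0.3,-0.02,0.21,-1],[0,0,0,0.6,-0.02,0.42,-1],[0,0,0,0.6,-0.02,0.42,-1],[0,0,0,0.6,-0.02,0.42,-1],[0,0,0,0.6,-0.02,0.42,-1],[0,0,0,0.6,-0.02,0.42,-1],[0,0,0,0.6,-0.02,0.42,-1],[0,0,0,0.6,-0.02,0.42,-1],[0,0,0,0.6,-0.02,0.42,-1],[0,0,0,0.6,-0.02,0.42,-1],[0,0,0,0.6,0,0.4,-1],[0,0,0,0.3,0,0.2,-1]]]'
python3 -c "
from h import *
go(.568,-.02,.024)"
```

```text
time: 7.15
position: [0.5626, -0.0432, 0.1421]
tool_rot: [-1.599, -0.015, -1.816]
wrist_force: [0.1, 0.5, -0.2]
grip_width: 0.032
t 7.15 pos [ 0.5626 -0.0432  0.1421] yaw -104.08 tilt 1.81 grip 0.0320 F [ 0.1  0.5 -0.2]
units x,y,z: [-0.639  2.944  0.074] turn: [0.0134 0.0001 0.007 ]
```

```bash
python3 -m jog '[[[0.0134,0,0.007,-0.5,0,0.04,-1],[0,0,0,0,0.1,0,-1],[0,0,0,0,0.4,0,-1],[0,0,0,0,0.5,0,-1],[0,0,0,0,0.5,0,-1],[0,0,0,0,0.4,0,-1],[0,0,0,0,0.3,0,-1],[0,0,0,0,0,0,-1]]]'
python3 -c "
from h import *
go(.568,-.02,.024)
p,d=eyes.grab_frame('scene');crop(p,190,110,130,100,6,'s4.png')"
```

```text
time: 7.95
position: [0.5627, -0.0279, 0.0388]
tool_rot: [-1.586, -0.005, -1.818]
wrist_force: [-0.3, 0.4, -0.6]
grip_width: 0.032
t 7.95 pos [ 0.5627 -0.0279  0.0388] yaw -104.16 tilt 0.90 grip 0.0320 F [-0.3  0.4 -0.6]
units x,y,z: [-0.226  0.369  0.086] turn: [ 0.0072 -0.0005  0.0023]
```

View pics/s4.png

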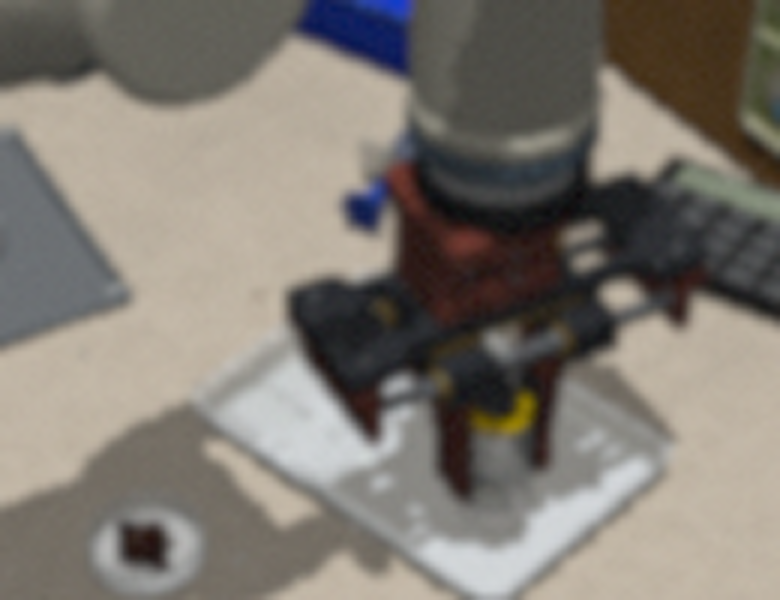

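The bottle is hanging in the right half of the tray (base about (500,490)), clear of the rims. I'll lower it the last 15 mm and watch the force.

```bash
python3 -m jog '[[[0.0072,0,0.0023,0,0,0,-1],[0,0,0,0,0.12,0,-1],[0,0,0,0,0.12,0,-1],[0,0,0,0,0,0,-1]]]'
python3 -c "
from h import *
go(.568,-.02,.024)"
```

```text
time: 8.4
position: [0.5648, -0.0281, 0.0325]
tool_rot: [-1.563, 0.001, -1.818]
wrist_force: [0.9, 0.9, -0.5]
grip_width: 0.0321
t 8.40 pos [ 0.5648 -0.0281  0.0325] yaw -104.14 tilt 0.42 grip 0.0321 F [ 0.9  0.9 -0.5]
units x,y,z: [-0.216  0.214  0.028] turn: [-0.0035 -0.0003 -0.0006]
```

```bash
python3 -m jog '[[[-0.0035,0,0,0,0.1,0,-1],[0,0,0,0,0.08,0,-1],[0,0,0,0,0,0,-1]]]'
python3 -c "
from h import *
go(.568,-.02,.024)"
```

```text
time: 8.7
position: [0.5654, -0.0282, 0.0256]
tool_rot: [-1.57, 0.001, -1.818]
wrist_force: [-1.3, -0.2, -0.8]
grip_width: 0.0323
t 8.70 pos [ 0.5654 -0.0282  0.0256] yaw -104.14 tilt 0.09 grip 0.0323 F [-1.3 -0.2 -0.8]
units x,y,z: [-0.214  0.04   0.014] turn: [-0.0004 -0.0003 -0.0007]
```

```bash
python3 -m jog '[[[0,0,0,0,0.04,0,-1],[0,0,0,0,0.04,0,-1],[0,0,0,0,0,0,-1]]]'
python3 -c "
from h import *
go(.568,-.02,.024)"
```

```text
time: 9.0
position: [0.5658, -0.0283, 0.0243]
tool_rot: [-1.569, 0.001, -1.818]
wrist_force: [0.7, -0.5, -0.8]
grip_width: 0.0321
t 9.00 pos [ 0.5658 -0.0283  0.0243] yaw -104.14 tilt 0.14 grip 0.0321 F [ 0.7 -0.5 -0.8]
units x,y,z: [-0.213  0.008  0.002] turn: [-0.0009 -0.0003 -0.0007]
```

```bash
python3 -m jog '[[[0,0,0,0,0.06,0,-1],[0,0,0,0,0,0,-1]]]'
python3 -c "
from h import *
go(.568,-.02,.024)"
```

```text
time: 9.2
position: [0.5665, -0.0283, 0.0243]
tool_rot: [-1.567, 0.002, -1.817]
wrist_force: [-0.2, -0.4, -1.5]
grip_width: 0.0323
t 9.20 pos [ 0.5665 -0.0283  0.0243] yaw -104.13 tilt 0.25 grip 0.0323 F [-0.2 -0.4 -1.5]
units x,y,z: [-0.211  0.008 -0.014] turn: [-0.0019 -0.0003 -0.0008]
```

```bash
python3 -m jog '[[[0,0,0,0,0,0,-0.1],[0,0,0,0,0,0,0.2],[0,0,0,0,0,0,0.6],[0,0,0,0,-0.05,0,0.6],[0,0,0,0,-0.5,0,0.6],[0,0,0,0,-0.7,0,0.6],[0,0,0,0,-0.7,0,0.6],[0,0,0,0,-0.7,0,0.6],[0,0,0,0,-0.7,0,0.6],[0,0,0,0,-0.5,0,1],[0,0,0,0,0,0,1]]]'
python3 -c "
from h import *
go(.473,.368,.17)
p,d=eyes.grab_frame('scene');crop(p,130,110,190,110,4,'s5.png')"
```

```text
time: 10.3
position: [0.5646, -0.0283, 0.1808]
tool_rot: [-1.572, 0.001, -1.817]
wrist_force: [0.2, -0.7, 1.0]
grip_width: 0.0827
t 10.30 pos [ 0.5646 -0.0283  0.1808] yaw -104.13 tilt 0.09 grip 0.0827 F [ 0.2 -0.7  1. ]
units x,y,z: [-9.048  0.286 -4.639] turn: [ 0.0006 -0.0003 -0.0005]
```

View pics/s5.png

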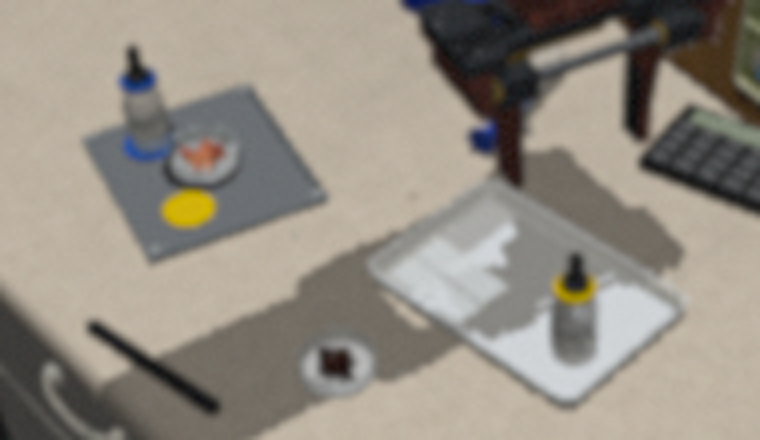

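Yellow stands upright in the tray at (574,310), and its coaster is clear at (190,210). I'll use the bare coaster to calibrate the cameras against the arm.

```bash
cat >> h.py <<'E'
def blob(n,p,lo,hi,z,roi=None):
    H=cv2.cvtColor(p,cv2.COLOR_BGR2HSV); m=cv2.inRange(H,lo,hi)
    if roi: k=np.zeros_like(m); k[roi[1]:roi[3],roi[0]:roi[2]]=1; m=m*k
    k,l,st,ce=cv2.connectedComponentsWithStats(m); i=1+np.argmax(st[1:,4]); 
    return p2w(n,*ce[i],z), st[i].tolist(), ce[i]
E
python3 -c "
from h import *
for n in ('top','scene'):
  p,d=eyes.grab_frame(n); cv2.imwrite('pics/%s5.png'%n,p)
  r=(80,165,200,250) if n=='top' else (150,120,215,180)
  print(n,blob(n,p,(22,120,60),(35,255,255),.008,r))
  print(n,'green',blob(n,p,(45,100,40),(80,255,255),.008))
  crop(p,*( (85,165) if n=='top' else (140,115)),85,70,8,n+'5c.png')
"
```

```text
top (array([0.449434  , 0.28038679, 0.008     ]), [131, 213, 14, 15, 169], array([137.47337278, 220.30177515]))
top green (array([ 0.47021876, -0.33148529,  0.008     ]), [340, 200, 22, 21, 363], array([350.58953168, 210.24242424]))
scene (array([0.4501334 , 0.28198586, 0.008     ]), [171, 157, 13, 10, 104], array([176.81730769, 161.57692308]))
scene green (array([ 0.47020035, -0.33103822,  0.008     ]), [321, 273, 25, 23, 447], array([333.08501119, 284.25279642]))
```

View pics/top5c.png

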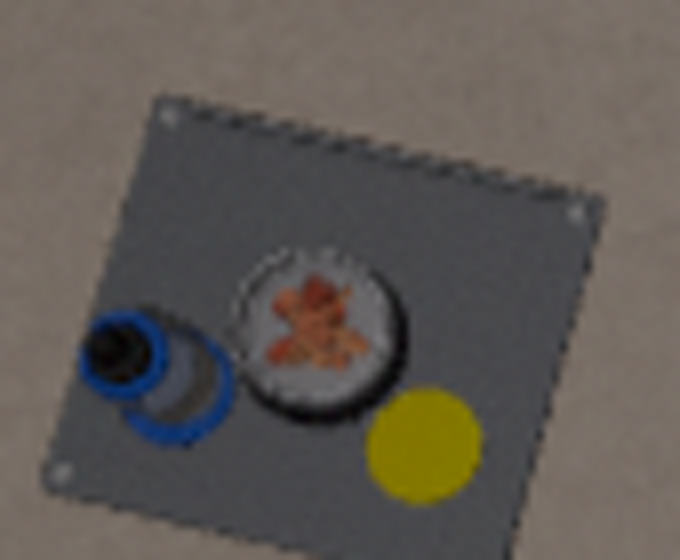

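View pics/scene5c.png

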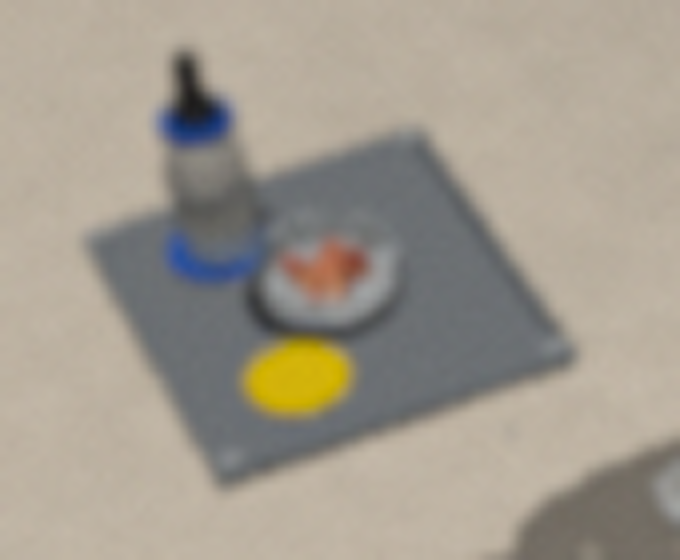

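```bash
python3 -m jog '[[[0,0,0,-0.4,0,-0.2,1],[0,0,0,-0.8,0,-0.4,1],[0,0,0,-0.8,0,-0.4,1],[0,0,0,-0.8,0,-0.4,1],[0,0,0,-0.8,0,-0.4,1],[0,0,0,-0.8,0,-0.4,1],[0,0,0,-0.8,0,-0.4,1],[0,0,0,-0.8,0,-0.4,1],[0,0,0,-0.8,0,-0.4,1],[0,0,0,-0.8,0,-0.4,1],[0,0,0,-0.8,0,-0.4,1],[0,0,0,-0.3,0,-0.2,1]]]'
python3 -c "
from h import *
go(.475,.369,.15)"
```

```text
time: 11.65
position: [0.4656, 0.3613, 0.1472]
tool_rot: [-1.615, -0.022, -1.824]
wrist_force: [-0.8, -0.2, -0.3]
grip_width: 0.0878
t 11.65 pos [0.4656 0.3613 0.1472] yaw -104.51 tilt 2.83 grip 0.0878 F [-0.8 -0.2 -0.3]
units x,y,z: [-0.243 -0.083  0.175] turn: [ 0.0211 -0.0037  0.0105]
```

```bash
python3 -m jog '[[[0.0211,-0.0037,0.0105,-0.24,-0.08,0.17,1],[0,0,0,0,0,0,1],[0,0,0,0,0,0,1]]]'
python3 -c "
from h import *
go(.475,.369,.11)"
```

```text
time: 11.95
position: [0.4722, 0.369, 0.144]
tool_rot: [-1.576, -0.008, -1.813]
wrist_force: [0.1, -0.1, -0.1]
grip_width: 0.0881
t 11.95 pos [0.4722 0.369  0.144 ] yaw -103.90 tilt 0.53 grip 0.0881 F [ 0.1 -0.1 -0.1]
units x,y,z: [-0.023  0.849  0.073] turn: [0.0026 0.0017 0.0036]
```

```bash
python3 -m jog '[[[0.0026,0.0017,0.0036,-0.02,0.2,0.07,1],[0,0,0,0,0.4,0,1],[0,0,0,0,0.4,0,1],[0,0,0,0,0.4,0,1],[0,0,0,0,0.3,0,1],[0,0,0,0,0,0,1]]]'
python3 -c "
from h import *
go(.475,.369,.029)
p,d=eyes.grab_frame('scene');crop(p,120,80,130,100,6,'s6.png')
P=monitor.get_state()['position']
print((w2p('scene',P)-[120,80]+.5)*6-.5)"
```

```text
time: 12.55
position: [0.4748, 0.364, 0.0662]
tool_rot: [-1.576, -0.005, -1.823]
wrist_force: [-0.0, -0.4, 0.5]
grip_width: 0.0875
t 12.55 pos [0.4748 0.364  0.0662] yaw -104.46 tilt 0.41 grip 0.0875 F [-0.  -0.4  0.5]
units x,y,z: [-0.127  0.929 -0.022] turn: [ 0.0023 -0.003   0.0025]
[275.74021294 309.82693886]
```

View pics/s6.png

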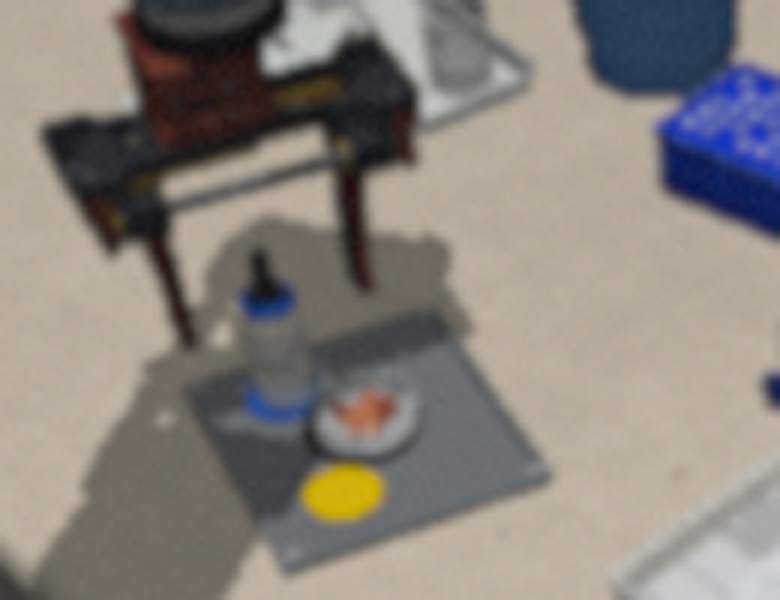

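The fingertip midpoint (277,316) lies about 3 mm right of the bottle axis (267,311). That matches the remaining 5 mm of y correction.

```bash
python3 -m jog '[[[0.0023,-0.003,0.0025,-0.11,0.2,-0.02,1],[0,0,0,0,0.3,0,1],[0,0,0,0,0.3,0,1],[0,0,0,0,0,0,1]]]'
python3 -c "
from h import *
go(.475,.369,.029)"
```

```text
time: 13.0
position: [0.4763, 0.3697, 0.0342]
tool_rot: [-1.568, 0.004, -1.816]
wrist_force: [-0.2, 0.2, -0.1]
grip_width: 0.0879
t 13.00 pos [0.4763 0.3697 0.0342] yaw -104.06 tilt 0.27 grip 0.0879 F [-0.2  0.2 -0.1]
units x,y,z: [ 0.026  0.13  -0.027] turn: [-0.0015  0.0004 -0.0017]
```

```bash
python3 -m jog '[[[0,0,0,0,0.11,-0.02,1],[0,0,0,0,0,0,-1],[0,0,0,0,0,0,-1],[0,0,0,0,0,0,-1],[0,0,0,0,0,0,-1],[0,0,0,0,0,0,-1],[0,0,0,0,0,0,-1],[0,0,0,0,0,0,-1],[0,0,0,0,0,0,-1]]]'
python3 -c "
from h import *
go(.475,.369,.029)
p,d=eyes.grab_frame('scene');crop(p,120,80,130,100,6,'s7.png')"
```

```text
time: 13.9
position: [0.4763, 0.3706, 0.0312]
tool_rot: [-1.566, 0.006, -1.816]
wrist_force: [-0.5, -0.1, -0.3]
grip_width: 0.0326
t 13.90 pos [0.4763 0.3706 0.0312] yaw -104.05 tilt 0.43 grip 0.0326 F [-0.5 -0.1 -0.3]
units x,y,z: [ 0.047  0.056 -0.021] turn: [-0.0023  0.0004 -0.0027]
```

View pics/s7.png

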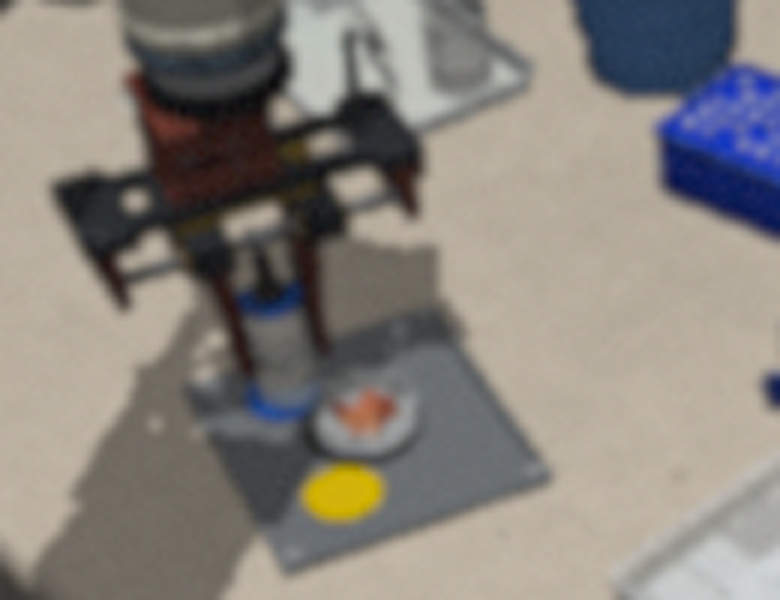

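Width is 32.6 mm, and the blue collar moved from (268,300) to (272,300), about 1.3 mm along the jaws. Next: lift and carry to the left half of the tray.

```bash
python3 -m jog '[[[-0.002,0,-0.002,0,-0.3,0,-1],[0,0,0,0,-0.5,0,-1],[0,0,0,0,-0.6,0,-1],[0,0,0,0,-0.4,0,-1],[0,0,0,0,-0.1,0,-1],[0,0,0,0,0,0,-1]]]'
python3 -c "
from h import *
go(.565,.075,.11)"
```

```text
time: 14.55
position: [0.4759, 0.3701, 0.1121]
tool_rot: [-1.572, -0.0, -1.816]
wrist_force: [0.1, 0.6, -1.0]
grip_width: 0.0323
t 14.55 pos [0.4759 0.3701 0.1121] yaw -104.06 tilt 0.05 grip 0.0323 F [ 0.1  0.6 -1. ]
units x,y,z: [6.615 0.051 3.954] turn: [0.0004 0.0003 0.0002]
```

```bash
python3 -m jog '[[[0,0,0,0.3,-0.02,0.18,-1],[0,0,0,0.6,-0.02,0.36,-1],[0,0,0,0.6,-0.02,0.36,-1],[0,0,0,0.6,-0.02,0.36,-1],[0,0,0,0.6,-0.02,0.36,-1],[0,0,0,0.6,-0.02,0.36,-1],[0,0,0,0.6,-0.02,0.36,-1],[0,0,0,0.6,-0.02,0.36,-1],[0,0,0,0.6,-0.02,0.36,-1],[0,0,0,0.6,0,0.36,-1],[0,0,0,0.3,0,0.3,-1],[0,0,0,0,0,0,-1]]]'
python3 -c "
from h import *
go(.565,.075,.025)"
```

```text
time: 15.75
position: [0.5589, 0.0787, 0.1056]
tool_rot: [-1.589, -0.016, -1.818]
wrist_force: [0.2, -0.3, -0.6]
grip_width: 0.0323
t 15.75 pos [0.5589 0.0787 0.1056] yaw -104.15 tilt 1.39 grip 0.0323 F [ 0.2 -0.3 -0.6]
units x,y,z: [0.021 2.012 0.208] turn: [ 0.0088 -0.0004  0.0075]
```

```bash
python3 -m jog '[[[0.0088,0,0.0075,0.02,0.1,0.2,-1],[0,0,0,0,0.3,0,-1],[0,0,0,0,0.4,0,-1],[0,0,0,0,0.4,0,-1],[0,0,0,0,0.3,0,-1],[0,0,0,0,0.1,0,-1],[0,0,0,0,0,0,-1]]]'
python3 -c "
from h import *
go(.565,.075,.025)"
```

```text
time: 16.45
position: [0.5612, 0.0773, 0.031]
tool_rot: [-1.581, -0.003, -1.817]
wrist_force: [-0.9, -0.3, -0.7]
grip_width: 0.032
t 16.45 pos [0.5612 0.0773 0.031 ] yaw -104.08 tilt 0.61 grip 0.0320 F [-0.9 -0.3 -0.7]
units x,y,z: [0.032 0.15  0.107] turn: [0.0049 0.0002 0.0012]
```

```bash
python3 -m jog '[[[0.0049,0,0.0012,0,0.04,0,-1],[0,0,0,0,0.05,0,-1],[0,0,0,0,0.05,0,-1],[0,0,0,0,0.04,0,-1],[0,0,0,0,0,0,-1]]]'
python3 -c "
from h import *
go(.565,.075,.025)"
```

```text
time: 16.95
position: [0.5624, 0.0777, 0.0254]
tool_rot: [-1.567, 0.001, -1.816]
wrist_force: [-0.1, 0.6, -0.6]
grip_width: 0.0323
t 16.95 pos [0.5624 0.0777 0.0254] yaw -104.05 tilt 0.25 grip 0.0323 F [-0.1  0.6 -0.6]
units x,y,z: [0.05  0.01  0.078] turn: [-0.002   0.0004 -0.0006]
```

```bash
python3 -m jog '[[[-0.002,0,0,0,0.05,0,-1],[0,0,0,0,0.05,0,-1],[0,0,0,0,0,0,-1]]]'
python3 -c "
from h import *
go(.565,.075,.025)"
```

```text
time: 17.25
position: [0.5632, 0.0778, 0.0258]
tool_rot: [-1.569, 0.002, -1.816]
wrist_force: [0.1, 0.1, -0.7]
grip_width: 0.0318
t 17.25 pos [0.5632 0.0778 0.0258] yaw -104.06 tilt 0.17 grip 0.0318 F [ 0.1  0.1 -0.7]
units x,y,z: [0.056 0.019 0.061] turn: [-0.0009  0.0004 -0.001 ]
```

```bash
python3 -m jog '[[[0,0,0,0,0.04,0,-1],[0,0,0,0,0,0,-0.1],[0,0,0,0,0,0,0.2],[0,0,0,0,0,0,0.6],[0,0,0,0,-0.05,0,0.6],[0,0,0,0,-0.4,0,0.6],[0,0,0,0,-0.7,0,0.6],[0,0,0,0,-0.7,0,0.6],[0,0,0,0,-0.7,0,0.6],[0,0,0,0,-0.7,0,0.6],[0,0,0,0,-0.5,0,1],[0,0,0,0,0,0,1]]]'
python3 -c "
from h import *
go(.49,.318,.15)
for n in ('top','scene'):
  p,d=eyes.grab_frame(n); cv2.imwrite('pics/%s8.png'%n,p)
  crop(p,*( (85,140) if n=='top' else (140,110)),180,110,4,n+'8c.png')
"
```

```text
time: 18.45
position: [0.5627, 0.0774, 0.1863]
tool_rot: [-1.566, 0.003, -1.816]
wrist_force: [0.7, -0.0, -0.3]
grip_width: 0.0832
t 18.45 pos [0.5627 0.0774 0.1863] yaw -104.06 tilt 0.35 grip 0.0832 F [ 0.7 -0.  -0.3]
units x,y,z: [-5.391  0.908 -3.23 ] turn: [-0.0025  0.0003 -0.0016]
```

View pics/top8c.png

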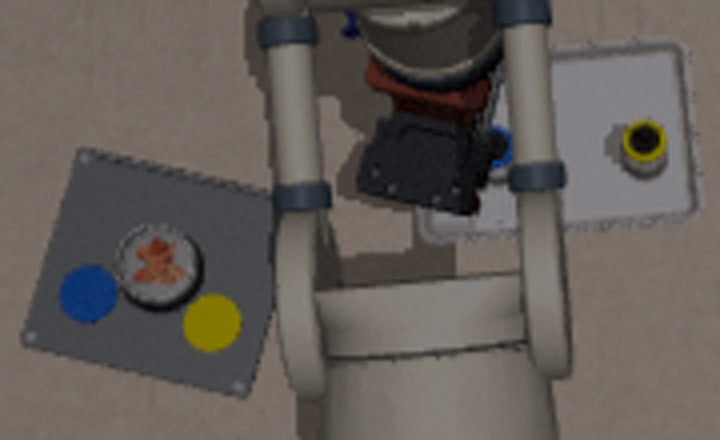

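View pics/scene8c.png

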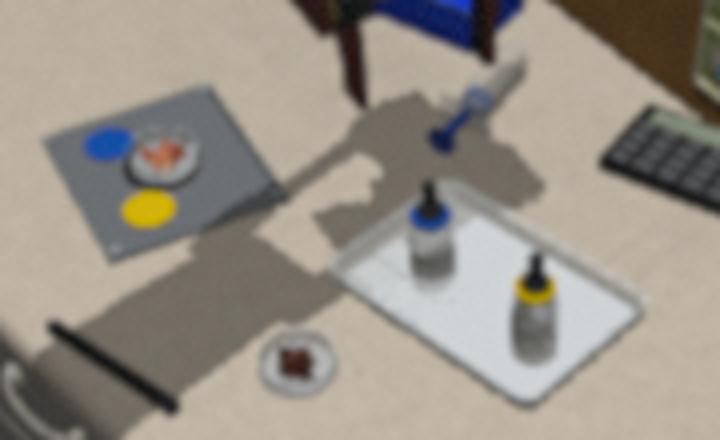

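Both bottles stand upright in the tray: blue at (432,245), yellow at (535,315). Both coasters are bare, so I can get the mark centre from them.

```bash
python3 -c "
from h import *
for n in ('top','scene'):
  p=cv2.imread('pics/%s8.png'%n)
  r=(80,165,155,250) if n=='top' else (145,120,215,180)
  y=blob(n,p,(22,120,60),(35,255,255),.008,r)[0][:2]; b=blob(n,p,(100,130,60),(125,255,255),.008,r); print(b[1]); b=b[0][:2]
  Y=(b-y)/np.linalg.norm(b-y); X=np.array([Y[1],-Y[0]])
  print(n,'y',y,'b',b,'sep',np.linalg.norm(b-y),'yaw',np.degrees(np.arctan2(-Y[0],Y[1])),'centre',(y+b)/2+.028*X)
y=np.array([.4527,.280]); b=np.array([.475,.371]); Y=(b-y)/np.linalg.norm(b-y); X=np.array([Y[1],-Y[0]])
print('grip',np.degrees(np.arctan2(-Y[0],Y[1])),(y+b)/2+.028*X)
"
```

```text
[100, 206, 14, 15, 165]
top y [0.44963947 0.28046051] b [0.47165915 0.36930468] sep 0.09153225657571444 yaw -13.92003571598039 centre [0.48782702 0.3181467 ]
[161, 142, 12, 8, 75]
scene y [0.44997469 0.28211012] b [0.47089796 0.37083529] sep 0.09115886521320367 yaw -13.269129228125829 centre [0.4876888 0.320046 ]
grip -13.769270502001099 [0.49104534 0.31883565]
```

```bash
python3 -m jog '[[[-0.002,0,-0.001,-0.3,0.04,-0.2,1],[0,0,0,-0.6,0.04,-0.36,1],[0,0,0,-0.6,0.04,-0.36,1],[0,0,0,-0.6,0.04,-0.36,1],[0,0,0,-0.6,0.04,-0.36,1],[0,0,0,-0.6,0.04,-0.36,1],[0,0,0,-0.6,0.04,-0.36,1],[0,0,0,-0.6,0.04,-0.36,1],[0,0,0,-0.6,0.04,-0.3,1],[0,0,0,-0.2,0,-0.1,1],[0,0,0,0,0,0,1]]]'
python3 -c "
from h import *
go(.4905,.319,.10)"
```

```text
time: 19.65
position: [0.476, 0.3262, 0.1452]
tool_rot: [-1.606, -0.02, -1.815]
wrist_force: [0.0, 0.4, 0.8]
grip_width: 0.0879
t 19.65 pos [0.476  0.3262 0.1452] yaw -103.97 tilt 2.32 grip 0.0879 F [0.  0.4 0.8]
units x,y,z: [0.065 1.117 0.435] turn: [0.0169 0.0009 0.0094]
```

```bash
python3 -m jog '[[[0.0169,0.001,0.0094,0.06,0.2,0.38,1],[0,0,0,0,0.4,0,1],[0,0,0,0,0.4,0,1],[0,0,0,0,0.4,0,1],[0,0,0,0,0,0,1]]]'
python3 -c "
from h import *
go(.4905,.319,.05)"
```

```text
time: 20.15
position: [0.4885, 0.3161, 0.082]
tool_rot: [-1.575, -0.006, -1.82]
wrist_force: [-0.8, -0.0, -0.6]
grip_width: 0.0877
t 20.15 pos [0.4885 0.3161 0.082 ] yaw -104.28 tilt 0.41 grip 0.0877 F [-0.8 -0.  -0.6]
units x,y,z: [-0.086  0.799  0.034] turn: [ 0.0022 -0.0015  0.0026]
```

```bash
python3 -m jog '[[[0.0022,-0.0015,0.0026,-0.086,0.2,0.03,1],[0,0,0,0,0.3,0,1],[0,0,0,0,0.3,0,1],[0,0,0,0,0.2,0,1],[0,0,0,0,0,0,1]]]'
python3 -c "
from h import *
go(.4905,.319,.0105)
p,d=eyes.grab_frame('scene');crop(p,140,90,100,75,8,'s9.png')"
```

```text
time: 20.65
position: [0.4907, 0.3189, 0.0386]
tool_rot: [-1.571, 0.0, -1.818]
wrist_force: [0.1, -1.2, -0.7]
grip_width: 0.0877
t 20.65 pos [0.4907 0.3189 0.0386] yaw -104.14 tilt 0.02 grip 0.0877 F [ 0.1 -1.2 -0.7]
units x,y,z: [-0.001  0.703 -0.006] turn: [ 0.0001 -0.0003 -0.    ]
```

View pics/s9.png

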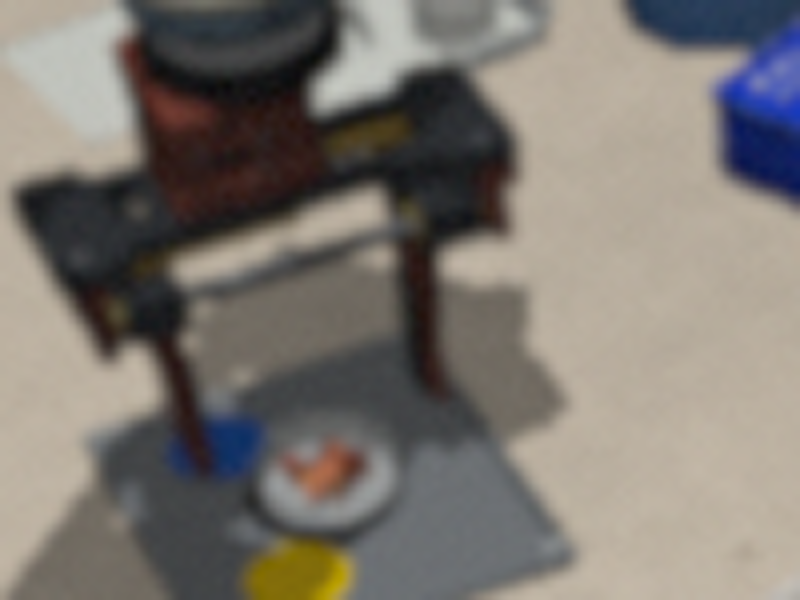

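The fingertip midpoint, projected down, falls at about (328,481). The dish centre is at about (328,475). Aligned, so I'll descend and grip.

```bash
python3 -m jog '[[[0,0,0,0,0.3,0,1],[0,0,0,0,0.25,0,1],[0,0,0,0,0.1,0,1],[0,0,0,0,0,0,1]]]'
python3 -c "
from h import *
go(.4905,.319,.0105)"
```

```text
time: 21.1
position: [0.4915, 0.3195, 0.0121]
tool_rot: [-1.569, 0.002, -1.817]
wrist_force: [0.1, -0.5, 0.4]
grip_width: 0.0875
t 21.10 pos [0.4915 0.3195 0.0121] yaw -104.13 tilt 0.14 grip 0.0875 F [ 0.1 -0.5  0.4]
units x,y,z: [ 0.018  0.04  -0.021] turn: [-0.0007 -0.0002 -0.0009]
```

```bash
python3 -m jog '[[[0,0,0,0.02,0.06,-0.02,0.5],[0,0,0,0,0.01,0,-1],[0,0,0,0,0.01,0,-1],[0,0,0,0,0.01,0,-1],[0,0,0,0,0.01,0,-1],[0,0,0,0,0,0,-1],[0,0,0,0,0,0,-1]]]'
python3 -c "
from h import *
go(.4905,.319,.0105)
p,d=eyes.grab_frame('scene');crop(p,140,90,100,75,8,'s10.png')"
```

```text
time: 21.8
position: [0.4911, 0.3192, 0.0091]
tool_rot: [-1.568, 0.003, -1.817]
wrist_force: [0.9, 0.7, -0.3]
grip_width: 0.0535
t 21.80 pos [0.4911 0.3192 0.0091] yaw -104.13 tilt 0.25 grip 0.0535 F [ 0.9  0.7 -0.3]
units x,y,z: [ 0.009 -0.035 -0.012] turn: [-0.0014 -0.0002 -0.0016]
```

View pics/s10.png

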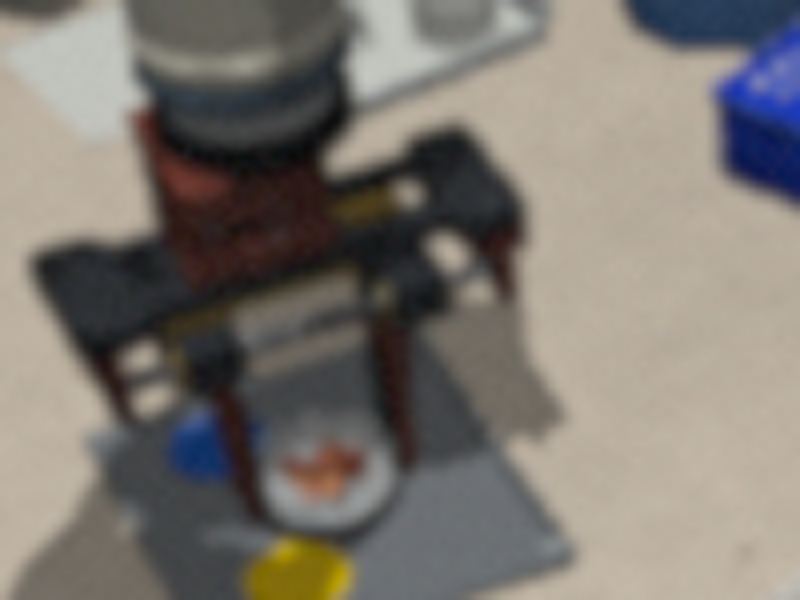

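Dish gripped at 53.5 mm without shifting. Next: lift high enough to clear the parked bottles and carry it to the pad.

```bash
python3 -m jog '[[[-0.001,0,-0.001,0,-0.2,0,-1],[0,0,0,0,-0.4,0,-1],[0,0,0,0,-0.7,0,-1],[0,0,0,0,-0.7,0,-1],[0,0,0,0,-0.7,0,-1],[0,0,0,0,-0.7,0,-1],[0,0,0,0,-0.4,0,-1],[0,0,0,0,-0.1,0,-1],[0,0,0,0,0,0,-1]]]'
python3 -c "
from h import *
go(.472,-.331,.17)"
```

```text
time: 22.75
position: [0.491, 0.3192, 0.1812]
tool_rot: [-1.565, 0.006, -1.817]
wrist_force: [-0.3, -0.5, -0.9]
grip_width: 0.0545
t 22.75 pos [0.491  0.3192 0.1812] yaw -104.13 tilt 0.45 grip 0.0545 F [-0.3 -0.5 -0.9]
units x,y,z: [15.881  0.21   3.505] turn: [-0.0026 -0.0002 -0.0027]
```

```bash
python3 -m jog '[[[-0.002,0,-0.002,0.3,0,0.07,-1],[0,0,0,0.6,-0.02,0.14,-1],[0,0,0,0.7,-0.02,0.15,-1],[0,0,0,0.7,-0.02,0.15,-1],[0,0,0,0.7,-0.02,0.15,-1],[0,0,0,0.7,-0.02,0.15,-1],[0,0,0,0.7,-0.02,0.15,-1],[0,0,0,0.7,-0.02,0.15,-1],[0,0,0,0.7,-0.02,0.15,-1],[0,0,0,0.7,-0.02,0.15,-1],[0,0,0,0.7,-0.02,0.15,-1],[0,0,0,0.7,-0.02,0.15,-1]]]'
python3 -c "
from h import *
go(.472,-.331,.17)"
```

```text
time: 23.95
position: [0.4704, -0.022, 0.1738]
tool_rot: [-1.597, -0.014, -1.814]
wrist_force: [-0.1, -0.3, -0.8]
grip_width: 0.0539
t 23.95 pos [ 0.4704 -0.022   0.1738] yaw -103.92 tilt 1.73 grip 0.0539 F [-0.1 -0.3 -0.8]
units x,y,z: [7.486 0.151 1.9  ] turn: [0.0127 0.0014 0.0069]
```

```bash
python3 -m jog '[[[0.006,0.001,0.003,0.68,-0.02,0.17,-1],[0.004,0,0.002,0.68,-0.02,0.17,-1],[0.002,0,0.001,0.68,-0.02,0.17,-1],[0,0,0,0.68,-0.02,0.17,-1],[0,0,0,0.68,-0.02,0.17,-1],[0,0,0,0.68,-0.02,0.17,-1],[0,0,0,0.68,0,0.17,-1],[0,0,0,0.68,0,0.17,-1],[0,0,0,0.68,0,0.17,-1],[0,0,0,0.4,0,0.17,-1],[0,0,0,0.2,0,0,-1],[0,0,0,0,0,0,-1]]]'
python3 -c "
from h import *
go(.472,-.331,.012)"
```

```text
time: 25.15
position: [0.4539, -0.3168, 0.1595]
tool_rot: [-1.605, 0.002, -1.826]
wrist_force: [-0.7, -0.2, -1.1]
grip_width: 0.0541
t 25.15 pos [ 0.4539 -0.3168  0.1595] yaw -104.62 tilt 1.96 grip 0.0541 F [-0.7 -0.2 -1.1]
units x,y,z: [0.239 3.667 0.654] turn: [ 0.0163 -0.0043 -0.0013]
```

```bash
python3 -m jog '[[[0.0163,-0.004,-0.001,0.22,0.1,0.5,-1],[0,0,0,0,0.3,0,-1],[0,0,0,0,0.5,0,-1],[0,0,0,0,0.6,0,-1],[0,0,0,0,0.5,0,-1],[0,0,0,0,0.3,0,-1],[0,0,0,0,0,0,-1]]]'
python3 -c "
from h import *
go(.472,-.331,.012)"
```

```text
time: 25.85
position: [0.4671, -0.3225, 0.0595]
tool_rot: [-1.579, 0.005, -1.814]
wrist_force: [0.1, -0.0, -0.6]
grip_width: 0.0534
t 25.85 pos [ 0.4671 -0.3225  0.0595] yaw -103.92 tilt 0.58 grip 0.0534 F [ 0.1 -0.  -0.6]
units x,y,z: [0.182 1.185 0.179] turn: [ 0.0041  0.0015 -0.0025]
```

```bash
python3 -m jog '[[[0.004,0.0015,-0.0025,0.18,0.1,0.15,-1],[0,0,0,0,0.3,0,-1],[0,0,0,0,0.2,0,-1],[0,0,0,0,0.1,0,-1],[0,0,0,0,0,0,-1]]]'
python3 -c "
from h import *
go(.472,-.331,.012)
for n in ('top','scene'):
  p,d=eyes.grab_frame(n); cv2.imwrite('pics/%s11.png'%n,p)
  crop(p,*( (310,165) if n=='top' else (285,235)),90,80,7,n+'11c.png')
P=monitor.get_state()['position']; print((w2p('scene',P)-[285,235]+.5)*7-.5, (w2p('scene',[.4702,-.331,.008])-[285,235]+.5)*7-.5)
"
```

```text
time: 26.35
position: [0.4724, -0.3318, 0.0317]
tool_rot: [-1.568, -0.002, -1.817]
wrist_force: [-0.3, 0.4, -1.0]
grip_width: 0.0542
t 26.35 pos [ 0.4724 -0.3318  0.0317] yaw -104.08 tilt 0.21 grip 0.0542 F [-0.3  0.4 -1. ]
units x,y,z: [-0.017  0.493 -0.017] turn: [-0.0015  0.0002  0.0008]
[355.61206971 305.41545557] [339.50608816 347.69674202]
```

View pics/scene11c.png

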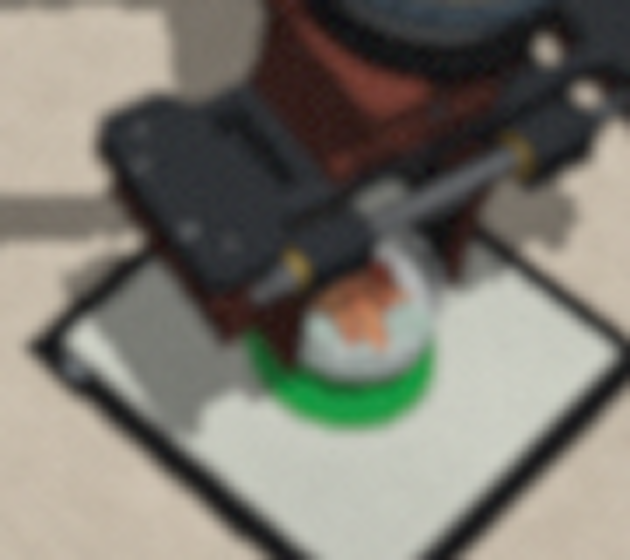

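View pics/top11c.png

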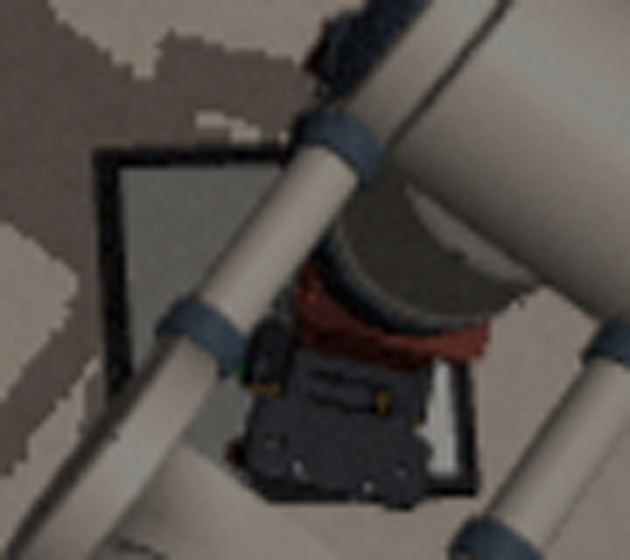

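The dish is about 20 mm above the pad. It looks roughly 12 px (7x crop) right of where the arm pose predicts. I'll lower it nearer and look again, when the parallax is small.

```bash
python3 -m jog '[[[-0.0015,0,0.001,-0.05,0.15,0,-1],[0,0,0,0,0.15,0,-1],[0,0,0,0,0.08,0,-1],[0,0,0,0,0,0,-1]]]'
python3 -c "
from h import *
go(.472,-.331,.012)
p,d=eyes.grab_frame('scene'); cv2.imwrite('pics/scene12.png',p)
v=cv2.resize(p[235:315,285:375],None,fx=8,fy=8,interpolation=cv2.INTER_CUBIC)
P=np.array(monitor.get_state()['position']);th=np.linspace(0,6.283,60)
def dr(o,r,z,c):
  q=[(w2p('scene',[o[0]+r*np.cos(t),o[1]+r*np.sin(t),z])-[285,235]+.5)*8-.5 for t in th]
  cv2.polylines(v,[np.round(np.array(q)).astype(int)],True,c,1)
dr([.4702,-.3312],.032,.008,(255,0,255)); dr(P,.0275,P[2]-.003,(255,255,0)); dr(P,.0275,P[2]+.012,(0,255,255))
cv2.imwrite('pics/scene12c.png',v)
"
```

```text
time: 26.85
position: [0.4738, -0.3302, 0.0171]
tool_rot: [-1.568, -0.001, -1.816]
wrist_force: [0.1, 0.4, -0.9]
grip_width: 0.0539
t 26.85 pos [ 0.4738 -0.3302  0.0171] yaw -104.07 tilt 0.14 grip 0.0539 F [ 0.1  0.4 -0.9]
units x,y,z: [ 0.03   0.127 -0.039] turn: [-0.0011  0.0002  0.0003]
```

View pics/scene12c.png

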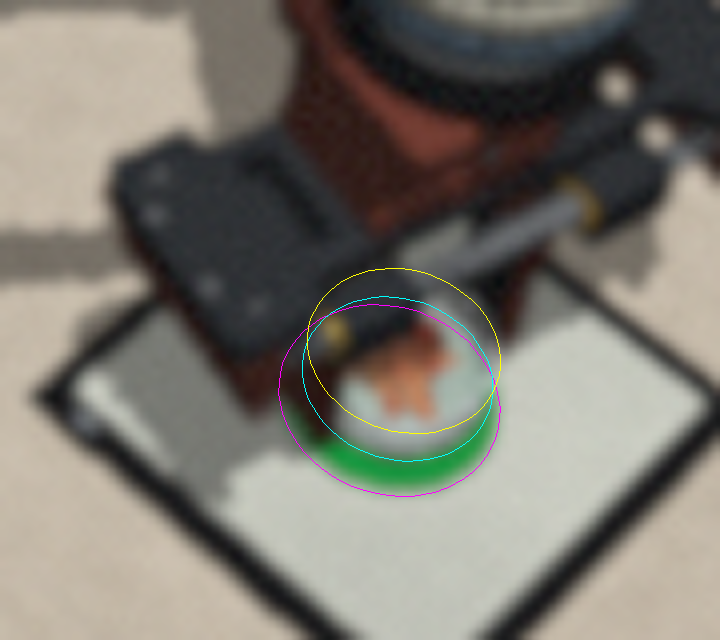

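At 6 mm above the pad, the arm-pose circle matches the seen dish (bottom edge about 452, right edge 495). The mark's bottom is at 495, so the dish must go about 5 mm towards the viewer and slightly left: target about (0.469,-0.332).

```bash
python3 -c "
from h import *
go(.469,-.332,.0115)"
python3 -m jog '[[[-0.001,0,0,0.07,0.0,-0.1,-1],[0,0,0,0,0.08,0,-1],[0,0,0,0,0,0,-1]]]'
python3 -c "
from h import *
go(.469,-.332,.0115)
p,d=eyes.grab_frame('scene'); crop(p,285,235,90,80,8,'scene13c.png')"
```

```text
t 26.90 pos [ 0.4739 -0.3303  0.0173] yaw -104.07 tilt 0.15 grip 0.0539 F [ 0.9 -0.  -0.7]
units x,y,z: [ 0.072  0.145 -0.108] turn: [-0.0012  0.0002  0.0003]
time: 27.2
position: [0.469, -0.3324, 0.0143]
tool_rot: [-1.57, -0.001, -1.816]
wrist_force: [0.2, 0.2, -0.2]
grip_width: 0.0538
t 27.20 pos [ 0.469  -0.3324  0.0143] yaw -104.08 tilt 0.07 grip 0.0538 F [ 0.2  0.2 -0.2]
units x,y,z: [-0.009  0.069 -0.002] turn: [-0.0004  0.0002  0.0005]
```

View pics/scene13c.png

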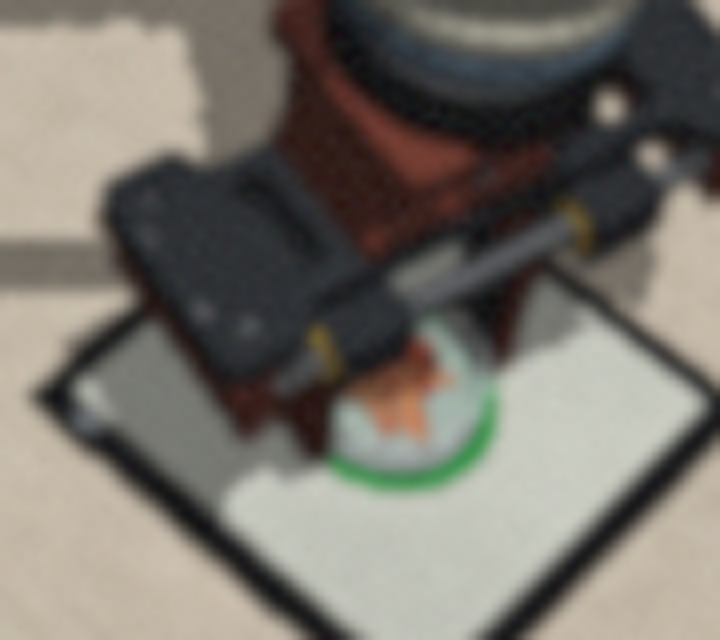

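The visible green ring is now even, about 12 px along the bottom and right. I'll set it down and release.

```bash
python3 -m jog '[[[0,0,0,0,0.05,0,-1],[0,0,0,0,0.05,0,-1],[0,0,0,0,0,0,-1]]]'
python3 -c "
from h import *
go(.469,-.332,.0112)"
```

```text
time: 27.55
position: [0.4694, -0.3328, 0.011]
tool_rot: [-1.569, -0.002, -1.817]
wrist_force: [0.6, 0.4, 0.3]
grip_width: 0.0541
t 27.55 pos [ 0.4694 -0.3328  0.011 ] yaw -104.08 tilt 0.16 grip 0.0541 F [0.6 0.4 0.3]
units x,y,z: [-0.017 -0.006 -0.015] turn: [-0.001   0.0001  0.0008]
```

```bash
python3 -m jog '[[[0,0,0,0,0.0,0,0.3],[0,0,0,0,0,0,0.6],[0,0,0,0,0,0,0.8],[0,0,0,0,-0.1,0,0.8],[0,0,0,0,-0.4,0,0.8],[0,0,0,0,-0.7,0,0.8],[0,0,0,0,-0.7,0,1],[0,0,0,0,-0.7,0,1],[0,0,0,0,-0.5,0,1]]]'
python3 -m jog '[[[0,0,0,-0.4,0,0,1],[0,0,0,-0.7,0,-0.1,1],[0,0,0,-0.7,0,-0.15,1],[0,0,0,-0.7,0,-0.15,1],[0,0,0,-0.7,0,-0.15,1],[0,0,0,-0.7,0,-0.15,1],[0,0,0,-0.7,0,-0.15,1],[0,0,0,-0.7,0,-0.15,1],[0,0,0,-0.5,0,-0.1,1]]]'
python3 -c "
from h import *
go(.434,.072,.10)
for n in ('top','scene'):
  p,d=eyes.grab_frame(n); cv2.imwrite('pics/%s14.png'%n,p)
  crop(p,*( (310,165) if n=='top' else (285,235)),90,80,8,n+'14c.png')
  print(n,'green',blob(n,p,(45,100,40),(80,255,255),.008))
"
```

```text
time: 28.45
position: [0.4679, -0.3312, 0.1405]
tool_rot: [-1.573, 0.0, -1.816]
wrist_force: [0.0, 0.3, -0.3]
grip_width: 0.0878
time: 29.35
position: [0.4819, -0.0816, 0.1427]
tool_rot: [-1.567, 0.0, -1.819]
wrist_force: [-0.1, 0.0, -0.3]
grip_width: 0.0874
t 29.35 pos [ 0.4819 -0.0816  0.1427] yaw -104.21 tilt 0.20 grip 0.0874 F [-0.1  0.  -0.3]
units x,y,z: [-3.429  1.062 -2.107] turn: [-0.0017 -0.0009 -0.0001]
top green (array([ 0.46851551, -0.31097109,  0.008     ]), [340, 200, 11, 21, 39], array([343.51282051, 210.92307692]))
scene green (array([ 0.44901201, -0.31231441,  0.008     ]), [321, 284, 1, 2, 2], array([321. , 284.5]))
```

View pics/scene14c.png

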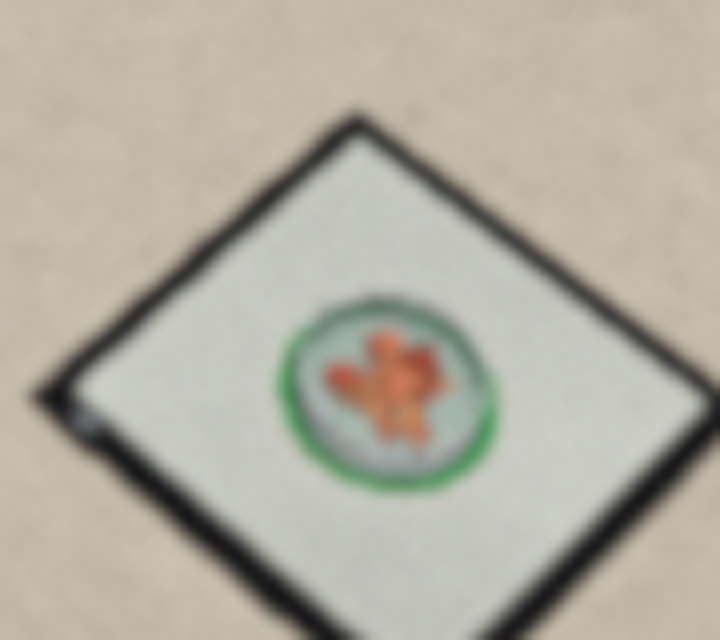

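View pics/top14c.png

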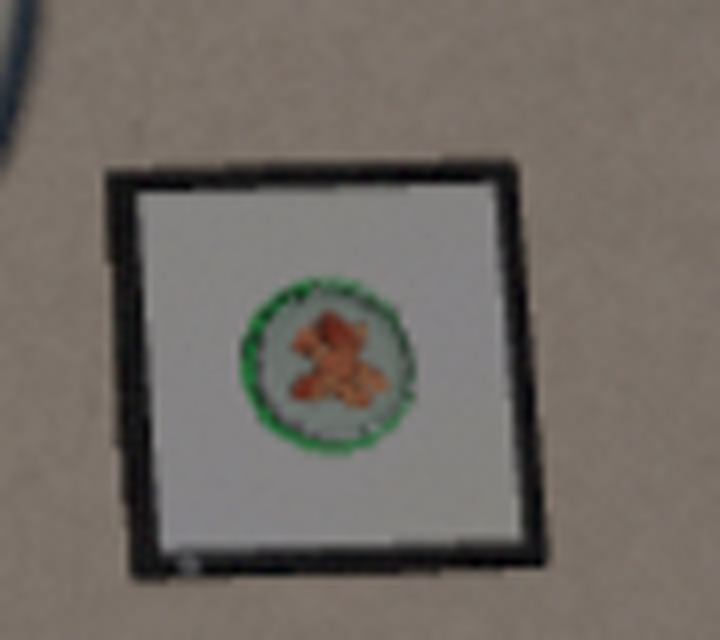

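The red dish is well centred: a green ring shows all round in both views. Next is the brown dish.

```bash
python3 -m jog '[[[0,0,0,-0.4,0,-0.25,1],[0,0,0,-0.6,0,-0.37,1],[0,0,0,-0.6,0,-0.37,1],[0,0,0,-0.6,0,-0.37,1],[0,0,0,-0.6,0,-0.37,1],[0,0,0,-0.4,0,-0.25,1],[0,0,0,0,0,0,1],[0,0,0,0,0,0,1]]]'
python3 -c "
from h import *
go(.434,.072,.06)"
```

```text
time: 30.25
position: [0.4326, 0.0653, 0.139]
tool_rot: [-1.57, -0.002, -1.817]
wrist_force: [1.1, -0.5, 0.1]
grip_width: 0.0877
t 30.25 pos [0.4326 0.0653 0.139 ] yaw -104.12 tilt 0.14 grip 0.0877 F [ 1.1 -0.5  0.1]
units x,y,z: [-0.176  1.976 -0.007] turn: [-0.0003 -0.0002  0.0012]
```

```bash
python3 -m jog '[[[0,0,0.001,-0.17,0.3,0,1],[0,0,0,0,0.5,0,1],[0,0,0,0,0.5,0,1],[0,0,0,0,0.5,0,1],[0,0,0,0,0.4,0,1],[0,0,0,0,0,0,1]]]'
python3 -c "
from h import *
go(.434,.072,.0045)
p,d=eyes.grab_frame('scene'); cv2.imwrite('pics/scene15.png',p)
v=cv2.resize(p[150:230,165:265],None,fx=8,fy=8,interpolation=cv2.INTER_CUBIC)
P=np.array(monitor.get_state()['position']);th=np.linspace(0,6.283,60)
q=[(w2p('scene',[P[0]+.0275*np.cos(t),P[1]+.0275*np.sin(t),.015])-[165,150]+.5)*8-.5 for t in th]
cv2.polylines(v,[np.round(np.array(q)).astype(int)],True,(255,255,0),1)
cv2.imwrite('pics/scene15c.png',v)"
```

```text
time: 30.85
position: [0.4354, 0.0678, 0.0432]
tool_rot: [-1.571, -0.002, -1.825]
wrist_force: [-0.1, -0.0, -0.2]
grip_width: 0.0879
t 30.85 pos [0.4354 0.0678 0.0432] yaw -104.58 tilt 0.11 grip 0.0879 F [-0.1 -0.  -0.2]
units x,y,z: [-0.093  0.968 -0.06 ] turn: [ 0.0003 -0.004   0.0008]
```

View pics/scene15c.png

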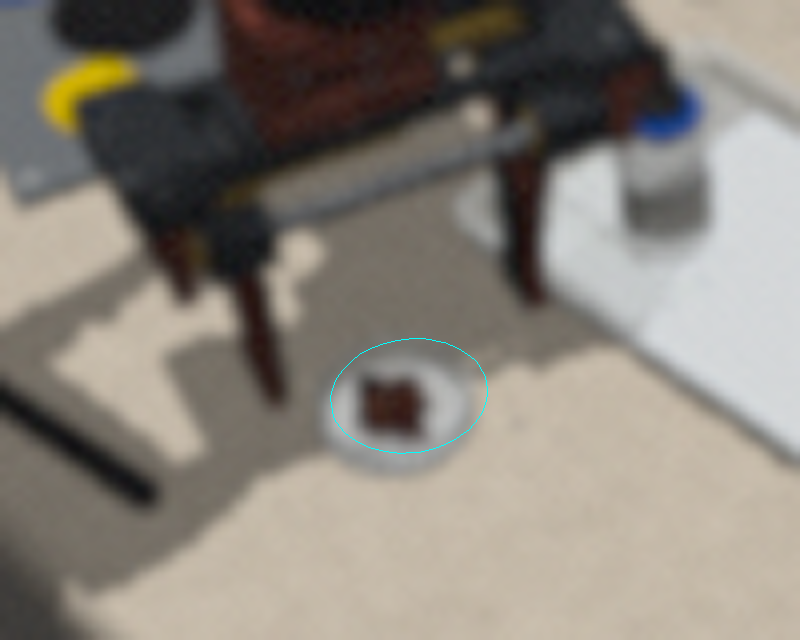

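The dish outline (centre about (400,402)) lies slightly left of the TCP projection. That agrees with the 4 mm of y correction left to reach (0.434, 0.072).

```bash
python3 -m jog '[[[0,-0.004,0.0008,-0.1,0.3,-0.05,1],[0,0,0,0,0.3,0,1],[0,0,0,0,0.25,0,1],[0,0,0,0,0.1,0,1],[0,0,0,0,0,0,1]]]'
python3 -c "
from h import *
go(.434,.072,.0045)"
```

```text
time: 31.4
position: [0.4365, 0.0721, 0.0049]
tool_rot: [-1.567, 0.001, -1.817]
wrist_force: [0.2, -0.8, -0.1]
grip_width: 0.0873
t 31.40 pos [0.4365 0.0721 0.0049] yaw -104.13 tilt 0.22 grip 0.0873 F [ 0.2 -0.8 -0.1]
units x,y,z: [ 0.019  0.01  -0.059] turn: [-0.0017 -0.0003 -0.0007]
```

```bash
python3 -m jog '[[[-0.001,0,0,0.01,0.02,-0.04,0.5],[0,0,0,0,0.01,0,-1],[0,0,0,0,0.01,0,-1],[0,0,0,0,0.01,0,-1],[0,0,0,0,0.01,0,-1],[0,0,0,0,0,0,-1],[0,0,0,0,0,0,-1]]]'
python3 -c "
from h import *
go(.434,.072,.0045)
p,d=eyes.grab_frame('scene'); cv2.imwrite('pics/scene16.png',p); crop(p,165,150,100,80,8,'scene16c.png')"
```

```text
time: 32.1
position: [0.4358, 0.0723, 0.0041]
tool_rot: [-1.567, 0.002, -1.817]
wrist_force: [-0.4, 0.4, -0.1]
grip_width: 0.0537
t 32.10 pos [0.4358 0.0723 0.0041] yaw -104.13 tilt 0.27 grip 0.0537 F [-0.4  0.4 -0.1]
units x,y,z: [ 0.018 -0.009 -0.041] turn: [-0.0019 -0.0002 -0.0012]
```

View pics/scene16c.png

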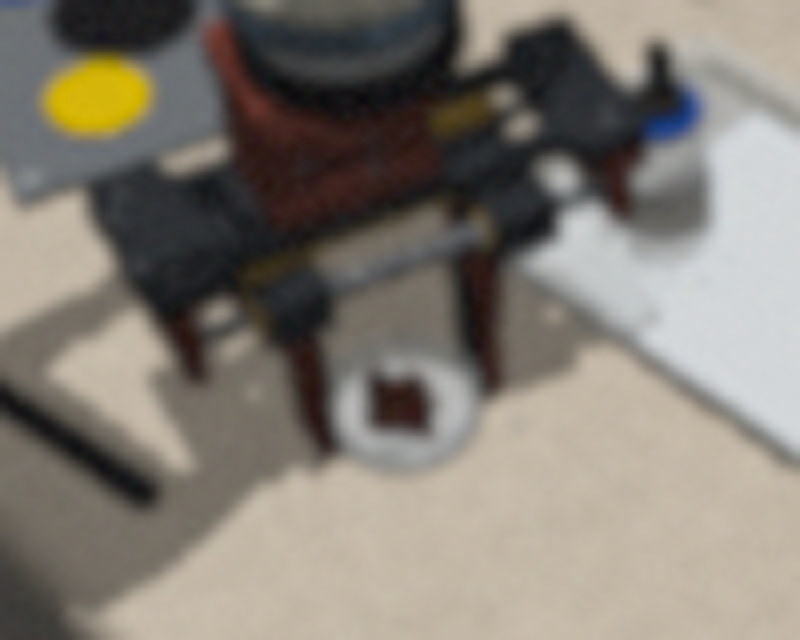

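Gripped at 53.7 mm, with the dish centred between the fingers at about x=407. I'll lift it and measure the bare dark mark.

```bash
python3 -m jog '[[[-0.001,0,-0.001,0,-0.2,0,-1],[0,0,0,0,-0.4,0,-1],[0,0,0,0,-0.6,0,-1],[0,0,0,0,-0.6,0,-1],[0,0,0,0,-0.5,0,-1],[0,0,0,0,-0.2,0,-1],[0,0,0,0,0,0,-1]]]'
python3 -c "
from h import *
go(.4905,.319,.10,-103.8)
for n in ('top','scene'):
  p,d=eyes.grab_frame(n); cv2.imwrite('pics/%s17.png'%n,p)
  crop(p,*( (85,165) if n=='top' else (140,110)),90,75,8,n+'17c.png')
  r=(95,180,155,245) if n=='top' else (145,125,215,178)
  g=cv2.cvtColor(p,cv2.COLOR_BGR2GRAY); 
  print(n,[blob(n,p,(0,0,0),(180,110,t),.006,r) for t in ((40,48) if n=='top' else (50,62))])
"
```

```text
time: 32.85
position: [0.4351, 0.0722, 0.1096]
tool_rot: [-1.57, -0.001, -1.817]
wrist_force: [-0.3, -0.4, 0.3]
grip_width: 0.0539
t 32.85 pos [0.4351 0.0722 0.1096] yaw -104.13 tilt 0.05 grip 0.0539 F [-0.3 -0.4  0.3]
units x,y,z: [-6.32   0.236 -0.164] turn: [-0.0003 -0.0028  0.0003]
top [(array([0.48747879, 0.31784435, 0.006     ]), [115, 197, 21, 21, 329], array([124.99696049, 207.44072948])), (array([0.487818  , 0.31831197, 0.006     ]), [114, 197, 22, 21, 340], array([124.83823529, 207.32647059]))]
scene [(array([0.51468728, 0.29829363, 0.006     ]), [172, 138, 43, 29, 411], array([190.66909976, 150.39172749])), (array([0.51006173, 0.30430744, 0.006     ]), [170, 129, 45, 49, 607], array([188.40032949, 150.15485997]))]
```

View pics/scene17c.png

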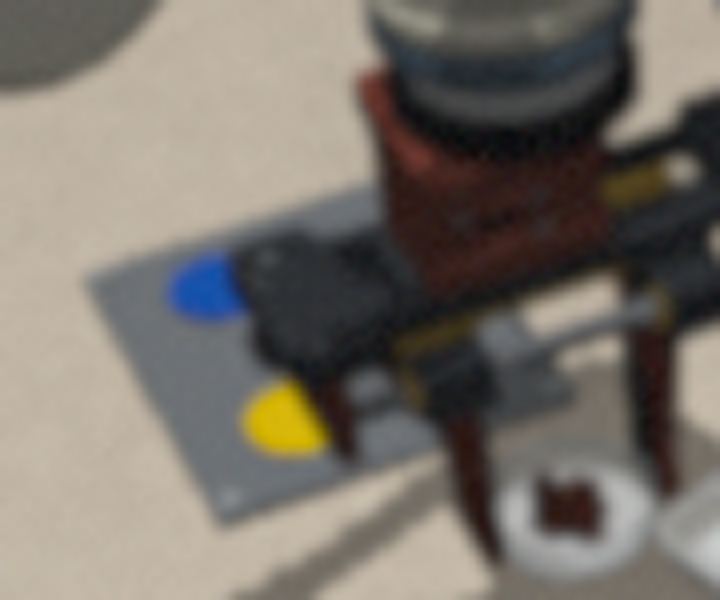

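View pics/top17c.png

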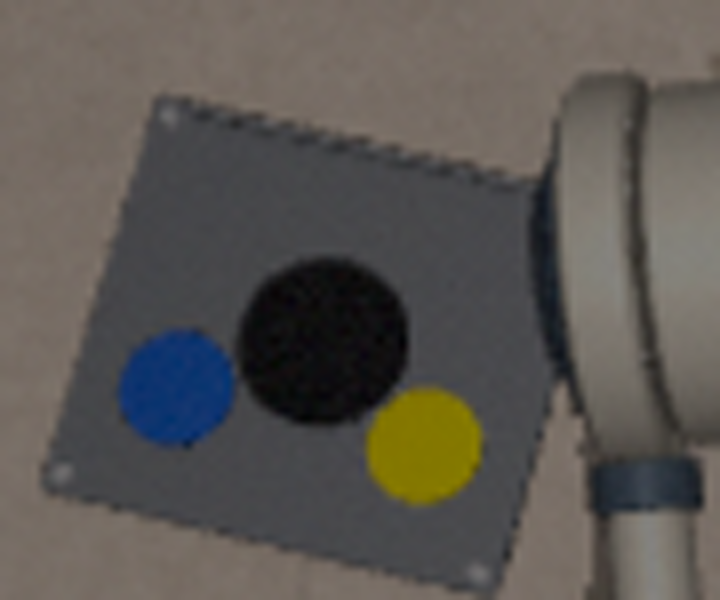

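```bash
python3 -c "
from h import *
for z in (.006,.021): print((w2p('top',[.4876,.318,z])-[85,165]+.5)*8-.5)
go(.4908,.319,.06,-103.8)
"
```

```text
[323.05381819 342.698786  ]
[311.69181744 336.12378466]
t 32.95 pos [0.4344 0.0722 0.1079] yaw -104.13 tilt 0.13 grip 0.0536 F [-0.2 -0.6  0.2]
units x,y,z: [-6.33   1.188 -0.136] turn: [ 0.0008 -0.0028  0.0006]
```

```bash
python3 -m jog '[[[0,-0.0014,0,-0.3,0,0,-1],[0,-0.0014,0,-0.6,0,-0.02,-1],[0,0,0,-0.6,0,-0.02,-1],[0,0,0,-0.6,0,-0.02,-1],[0,0,0,-0.6,0,-0.02,-1],[0,0,0,-0.6,0,-0.02,-1],[0,0,0,-0.6,0,-0.02,-1],[0,0,0,-0.6,0,-0.02,-1],[0,0,0,-0.6,0,0,-1],[0,0,0,-0.6,0,0,-1],[0,0,0,-0.2,0,0,-1],[0,0,0,0,0,0,-1]]]'
python3 -c "
from h import *
go(.4895,.3185,.03,-103.8)"
```

```text
time: 34.15
position: [0.479, 0.3177, 0.0877]
tool_rot: [-1.595, -0.015, -1.81]
wrist_force: [-0.7, -0.6, 0.1]
grip_width: 0.054
t 34.15 pos [0.479  0.3177 0.0877] yaw -103.69 tilt 1.64 grip 0.0540 F [-0.7 -0.6  0.1]
units x,y,z: [-0.102  1.434  0.287] turn: [0.0116 0.0008 0.0071]
```

```bash
python3 -m jog '[[[0.0116,0.001,0.0071,-0.1,0.1,0.24,-1],[0,0,0,0,0.3,0,-1],[0,0,0,0,0.3,0,-1],[0,0,0,0,0.2,0,-1],[0,0,0,0,0.1,0,-1],[0,0,0,0,0,0,-1]]]'
python3 -c "
from h import *
go(.4895,.3185,.0145,-103.8)"
```

```text
time: 34.75
position: [0.4865, 0.316, 0.041]
tool_rot: [-1.576, -0.006, -1.814]
wrist_force: [-0.9, 0.7, -0.2]
grip_width: 0.0539
t 34.75 pos [0.4865 0.316  0.041 ] yaw -103.91 tilt 0.45 grip 0.0539 F [-0.9  0.7 -0.2]
units x,y,z: [-0.084  0.661  0.062] turn: [ 0.0025 -0.0009  0.0028]
```

```bash
python3 -m jog '[[[0.0025,-0.001,0.0028,-0.08,0.05,0.05,-1],[0,0,0,0,0.3,0,-1],[0,0,0,0,0.2,0,-1],[0,0,0,0,0.05,0,-1],[0,0,0,0,0,0,-1]]]'
python3 -c "
from h import *
go(.4895,.3185,.0145,-103.8)
for n in ('top','scene'):
  p,d=eyes.grab_frame(n); cv2.imwrite('pics/%s18.png'%n,p)
  crop(p,*( (85,165) if n=='top' else (140,110)),90,75,8,n+'18c.png')
P=monitor.get_state()['position']
print((w2p('scene',[.4876,.318,.006])-[140,110]+.5)*8-.5,(w2p('scene',[P[0],P[1],P[2]-.003])-[140,110]+.5)*8-.5)
"
```

```text
time: 35.25
position: [0.4898, 0.3189, 0.0156]
tool_rot: [-1.57, 0.001, -1.812]
wrist_force: [0.2, 0.0, -0.9]
grip_width: 0.0539
t 35.25 pos [0.4898 0.3189 0.0156] yaw -103.80 tilt 0.11 grip 0.0539 F [ 0.2  0.  -0.9]
units x,y,z: [ 0.011  0.027 -0.004] turn: [-0.0006  0.     -0.0007]
[325.05486401 333.65438363] [325.81255323 315.98636503]
```

View pics/scene18c.png

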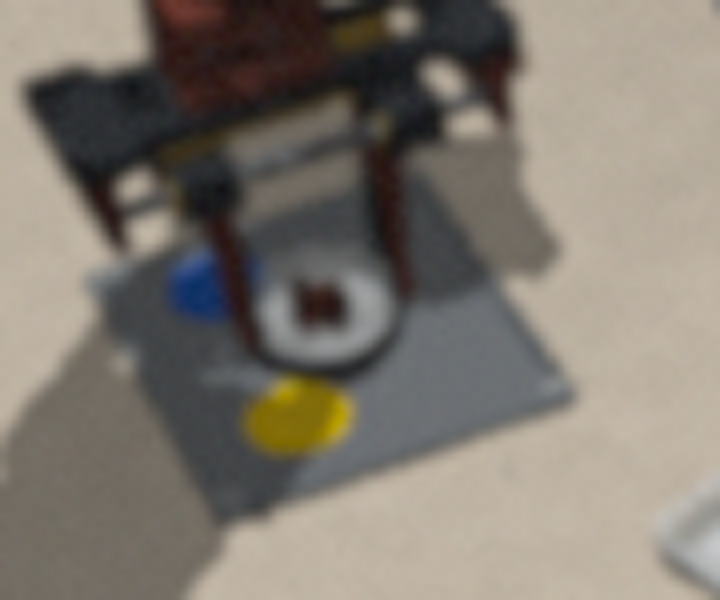

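View pics/top18c.png

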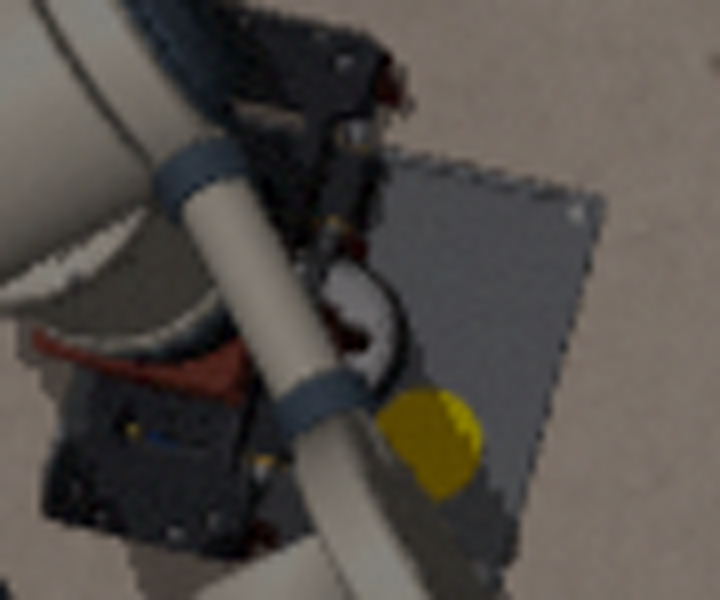

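```bash
python3 -m jog '[[[0,0,0,0,0.06,0,-1],[0,0,0,0,0.06,0,-1],[0,0,0,0,0,0,-1]]]'
python3 -c "
from h import *
go(.4895,.3185,.0095,-103.8)
for n in ('top','scene'):
  p,d=eyes.grab_frame(n); cv2.imwrite('pics/%s19.png'%n,p)
p=cv2.imread('pics/scene19.png'); 
a=cv2.convertScaleAbs(cv2.resize(p[138:164,162:198],None,fx=20,fy=20,interpolation=cv2.INTER_CUBIC),alpha=1.6); cv2.imwrite('pics/scene19c.png',a)
"
```

```text
time: 35.65
position: [0.4905, 0.3194, 0.012]
tool_rot: [-1.568, 0.003, -1.812]
wrist_force: [-0.4, -0.0, -0.1]
grip_width: 0.0537
t 35.65 pos [0.4905 0.3194 0.012 ] yaw -103.79 tilt 0.25 grip 0.0537 F [-0.4 -0.  -0.1]
units x,y,z: [ 0.028  0.062 -0.02 ] turn: [-0.0014  0.0001 -0.0015]
```

View pics/scene19c.png

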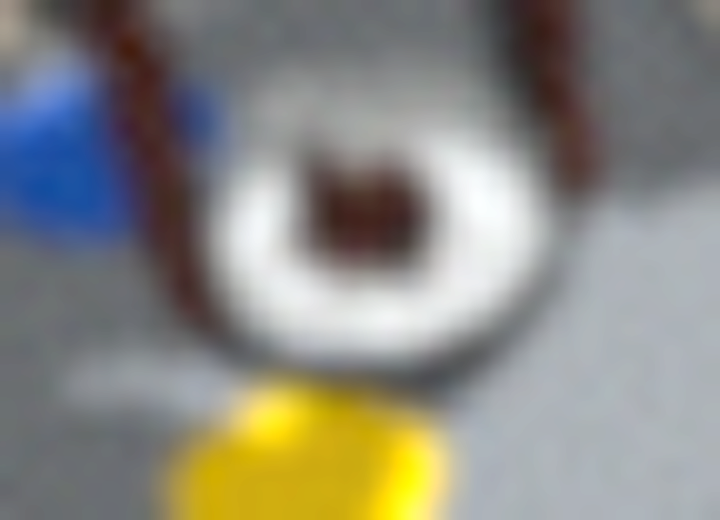

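Dark rim shows below the dish (dish bottom about 368, mark bottom about 395). After the last 2.5 mm that leaves about 15 px, close to the ideal 16. I'll set it down.

```bash
python3 -m jog '[[[-0.001,0,-0.001,0.02,0.05,-0.02,-1],[0,0,0,0,0.04,0,-1],[0,0,0,0,0,0,-1]]]'
python3 -c "
from h import *
go(.4895,.3185,.0095,-103.8)"
```

```text
time: 36.05
position: [0.4898, 0.3189, 0.0103]
tool_rot: [-1.569, 0.002, -1.812]
wrist_force: [-0.3, -0.5, -0.8]
grip_width: 0.0536
t 36.05 pos [0.4898 0.3189 0.0103] yaw -103.79 tilt 0.14 grip 0.0536 F [-0.3 -0.5 -0.8]
units x,y,z: [ 0.012  0.02  -0.006] turn: [-0.0008  0.0001 -0.0008]
```

```bash
python3 -m jog '[[[0,0,0,0,0.03,0,-1],[0,0,0,0,0,0,-1],[0,0,0,0,0.0,0,0.3],[0,0,0,0,0,0,0.6],[0,0,0,0,0,0,0.8],[0,0,0,0,-0.1,0,0.8],[0,0,0,0,-0.4,0,0.8],[0,0,0,0,-0.7,0,0.8],[0,0,0,0,-0.7,0,1],[0,0,0,0,-0.7,0,1],[0,0,0,0,-0.7,0,1],[0,0,0,0,-0.5,0,1]]]'
python3 -m jog '[[[0,0,0,0.4,0,0.2,1],[0,0,0,0.7,0,0.35,1],[0,0,0,0.7,0,0.35,1],[0,0,0,0.7,0,0.35,1],[0,0,0,0.7,0,0.35,1],[0,0,0,0.7,0,0.35,1],[0,0,0,0.7,0,0.35,1],[0,0,0,0.5,0,0.25,1],[0,0,0,0,0,0,1]]]'
python3 -c "
from h import *
go(.563,.078,.15,-103.8)
for n in ('top','scene'):
  p,d=eyes.grab_frame(n); cv2.imwrite('pics/%s20.png'%n,p)
  crop(p,*( (85,165) if n=='top' else (140,110)),90,75,8,n+'20c.png')
"
```

```text
time: 37.25
position: [0.488, 0.3179, 0.1691]
tool_rot: [-1.572, -0.001, -1.812]
wrist_force: [-0.7, 1.0, 0.5]
grip_width: 0.0882
time: 38.15
position: [0.5395, 0.0788, 0.1716]
tool_rot: [-1.567, 0.0, -1.812]
wrist_force: [0.1, -0.5, -0.1]
grip_width: 0.0881
t 38.15 pos [0.5395 0.0788 0.1716] yaw -103.82 tilt 0.21 grip 0.0881 F [ 0.1 -0.5 -0.1]
units x,y,z: [-0.12   0.541  0.573] turn: [-0.0018 -0.0001 -0.0001]
```

View pics/scene20c.png

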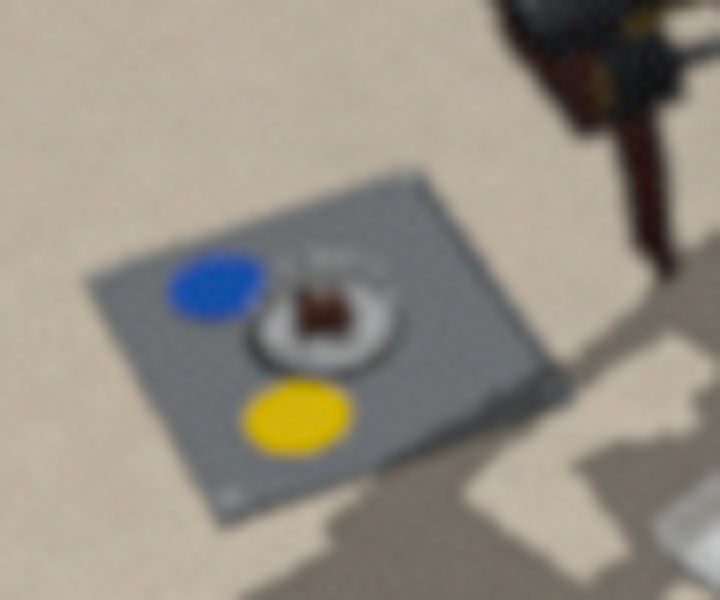

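View pics/top20c.png

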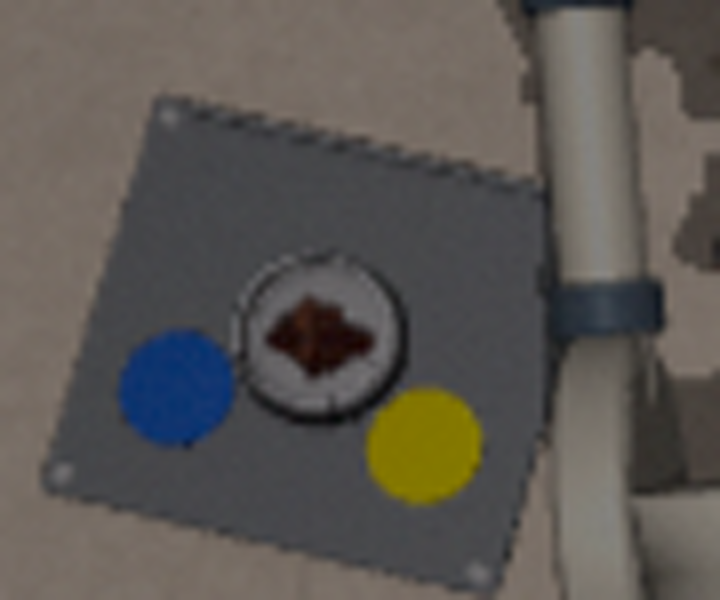

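The brown dish is centred on the mark: floor centre about (323,338) against mark centre (323,341), within about 1 mm. Now I'll fetch the blue bottle.

```bash
python3 -m jog '[[[-0.001,0,0,-0.1,0.1,0.5,1],[0,0,0,0,0.4,0.07,1],[0,0,0,0,0,0,1]]]'
python3 -c "
from h import *
go(.563,.078,.15,-103.8)"
```

```text
time: 38.55
position: [0.5615, 0.0822, 0.1504]
tool_rot: [-1.571, 0.002, -1.807]
wrist_force: [-0.8, -0.7, -0.9]
grip_width: 0.088
t 38.55 pos [0.5615 0.0822 0.1504] yaw -103.54 tilt 0.14 grip 0.0880 F [-0.8 -0.7 -0.9]
units x,y,z: [0.093 0.009 0.06 ] turn: [-0.      0.0022 -0.0011]
```

```bash
python3 -m jog '[[[0,0.003,-0.001,0.09,0.1,0.05,1],[0,0,0,0,0.4,0,1],[0,0,0,0,0.5,0,1],[0,0,0,0,0.5,0,1],[0,0,0,0,0.4,0,1],[0,0,0,0,0.1,0,1],[0,0,0,0,0,0,1]]]'
python3 -c "
from h import *
go(.563,.078,.0255,-104)
p,d=eyes.grab_frame('scene'); crop(p,200,105,100,80,8,'s21.png')"
```

```text
time: 39.25
position: [0.5587, 0.0806, 0.0631]
tool_rot: [-1.574, -0.0, -1.81]
wrist_force: [-0.2, -0.4, -0.4]
grip_width: 0.0882
t 39.25 pos [0.5587 0.0806 0.0631] yaw -103.69 tilt 0.17 grip 0.0882 F [-0.2 -0.4 -0.4]
units x,y,z: [0.036 0.939 0.123] turn: [0.0014 0.0026 0.0001]
```

View pics/s21.png

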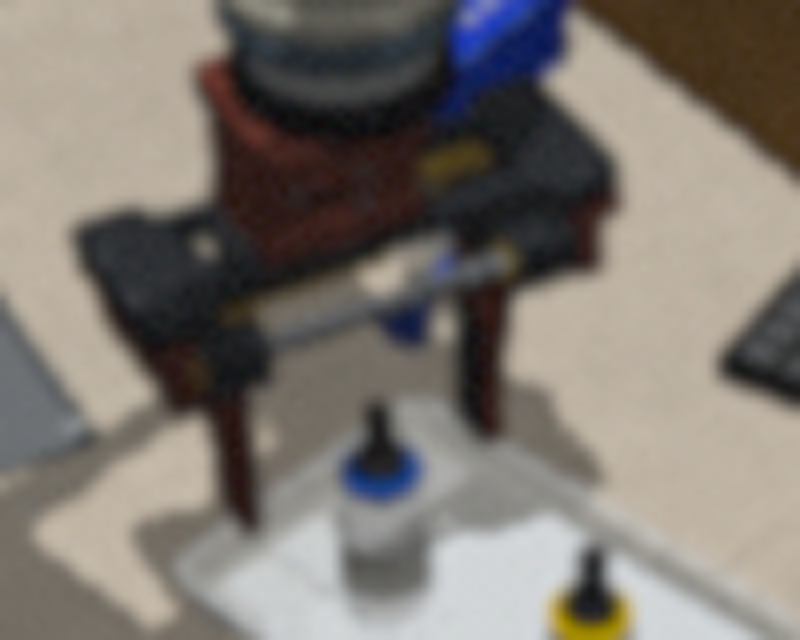

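The fingertip midpoint (365,478) is about 15 px left of the bottle axis (380,478). That matches the remaining (+4,-3) mm correction.

```bash
python3 -m jog '[[[0.001,0.0026,0,0.036,0.2,0.11,1],[0,0,0,0,0.35,0,1],[0,0,0,0,0.3,0,1],[0,0,0,0,0.06,0,1],[0,0,0,0,0,0,1]]]'
python3 -c "
from h import *
go(.563,.078,.0255,-104)"
```

```text
time: 39.8
position: [0.5643, 0.078, 0.026]
tool_rot: [-1.568, 0.001, -1.816]
wrist_force: [0.3, -0.5, 0.5]
grip_width: 0.0878
t 39.80 pos [0.5643 0.078  0.026 ] yaw -104.04 tilt 0.18 grip 0.0878 F [ 0.3 -0.5  0.5]
units x,y,z: [ 0.007  0.012 -0.031] turn: [-0.0015 -0.0003 -0.0005]
```

```bash
python3 -m jog '[[[-0.001,0,0,0,0,-0.02,0.5],[0,0,0,0,0,0,-1],[0,0,0,0,0,0,-1],[0,0,0,0,0,0,-1],[0,0,0,0,0,0,-1],[0,0,0,0,0,0,-1],[0,0,0,0,0,0,-1],[0,0,0,0,0,0,-1]]]'
python3 -c "
from h import *
go(.563,.078,.0255,-104)"
```

```text
time: 40.6
position: [0.5644, 0.0783, 0.0278]
tool_rot: [-1.567, 0.002, -1.816]
wrist_force: [-0.2, 1.2, -0.3]
grip_width: 0.0323
t 40.60 pos [0.5644 0.0783 0.0278] yaw -104.03 tilt 0.22 grip 0.0323 F [-0.2  1.2 -0.3]
units x,y,z: [ 0.016  0.056 -0.032] turn: [-0.0016 -0.0003 -0.0009]
```

```bash
python3 -m jog '[[[-0.001,0,0,0,-0.3,0,-1],[0,0,0,0,-0.5,0,-1],[0,0,0,0,-0.6,0,-1],[0,0,0,0,-0.6,0,-1],[0,0,0,0,-0.3,0,-1],[0,0,0,0,0,0,-1]]]'
python3 -c "
from h import *
go(.4739,.3702,.12,-104)"
```

```text
time: 41.2
position: [0.5635, 0.0781, 0.125]
tool_rot: [-1.572, 0.001, -1.816]
wrist_force: [0.5, -0.9, -1.3]
grip_width: 0.032
t 41.20 pos [0.5635 0.0781 0.125 ] yaw -104.04 tilt 0.09 grip 0.0320 F [ 0.5 -0.9 -1.3]
units x,y,z: [-6.542  0.136 -3.943] turn: [ 0.0005 -0.0003 -0.0006]
```

```bash
python3 -m jog '[[[0,0,0,-0.3,0,-0.18,-1],[0,0,0,-0.6,-0.02,-0.36,-1],[0,0,0,-0.6,-0.02,-0.36,-1],[0,0,0,-0.6,-0.02,-0.36,-1],[0,0,0,-0.6,-0.02,-0.36,-1],[0,0,0,-0.6,-0.02,-0.36,-1],[0,0,0,-0.6,-0.02,-0.36,-1],[0,0,0,-0.6,-0.02,-0.36,-1],[0,0,0,-0.6,-0.02,-0.36,-1],[0,0,0,-0.6,0,-0.36,-1],[0,0,0,-0.3,0,-0.2,-1],[0,0,0,0,0,0,-1]]]'
python3 -c "
from h import *
go(.4739,.3702,.06,-104)"
```

```text
time: 42.4
position: [0.4658, 0.3615, 0.1138]
tool_rot: [-1.595, -0.012, -1.814]
wrist_force: [0.1, -0.1, -0.3]
grip_width: 0.0322
t 42.40 pos [0.4658 0.3615 0.1138] yaw -103.96 tilt 1.54 grip 0.0322 F [ 0.1 -0.1 -0.3]
units x,y,z: [-0.276  1.338  0.176] turn: [0.0114 0.0003 0.0059]
```

```bash
python3 -m jog '[[[0.0114,0,0.0059,-0.27,0.05,0.14,-1],[0,0,0,0,0.3,0,-1],[0,0,0,0,0.4,0,-1],[0,0,0,0,0.3,0,-1],[0,0,0,0,0.1,0,-1],[0,0,0,0,0,0,-1]]]'
python3 -c "
from h import *
go(.4739,.3702,.040,-104)"
```

```text
time: 43.0
position: [0.4757, 0.3666, 0.0615]
tool_rot: [-1.569, -0.003, -1.819]
wrist_force: [0.7, -0.3, 0.1]
grip_width: 0.0321
t 43.00 pos [0.4757 0.3666 0.0615] yaw -104.22 tilt 0.19 grip 0.0321 F [ 0.7 -0.3  0.1]
units x,y,z: [-0.077  0.538 -0.067] turn: [-0.0007 -0.0019  0.0014]
```

```bash
python3 -m jog '[[[0,-0.0019,0.0014,-0.08,0.05,-0.06,-1],[0,0,0,0,0.2,0,-1],[0,0,0,0,0.15,0,-1],[0,0,0,0,0,0,-1]]]'
python3 -c "
from h import *
go(.4739,.3702,.0335,-104)
p,d=eyes.grab_frame('scene'); cv2.imwrite('pics/scene22.png',p)
a=cv2.resize(p[105:160,145:205],None,fx=11,fy=11,interpolation=cv2.INTER_CUBIC); cv2.imwrite('pics/scene22c.png',a)
p,d=eyes.grab_frame('top'); cv2.imwrite('pics/top22.png',p)"
```

```text
time: 43.4
position: [0.475, 0.3705, 0.0456]
tool_rot: [-1.568, 0.002, -1.816]
wrist_force: [0.0, -0.1, -1.0]
grip_width: 0.0319
t 43.40 pos [0.475  0.3705 0.0456] yaw -104.03 tilt 0.20 grip 0.0319 F [ 0.  -0.1 -1. ]
units x,y,z: [ 0.014  0.303 -0.027] turn: [-0.0014 -0.0003 -0.0009]
```

View pics/scene22c.png

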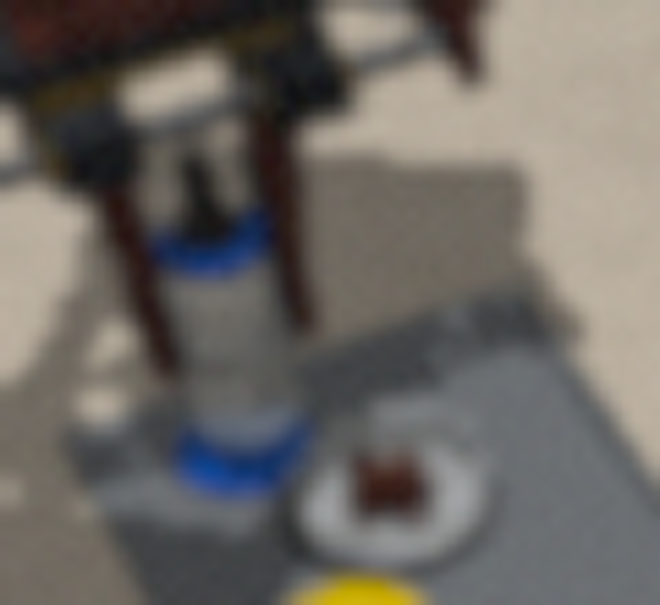

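```bash
python3 -m jog '[[[-0.001,0,0,0,0.1,-0.02,-1],[0,0,0,0,0.1,0,-1],[0,0,0,0,0.05,0,-1],[0,0,0,0,0,0,-1]]]'
python3 -c "
from h import *
go(.4739,.3702,.0335,-104)
p,d=eyes.grab_frame('scene'); cv2.imwrite('pics/scene23.png',p)
a=cv2.resize(p[105:160,145:205],None,fx=11,fy=11,interpolation=cv2.INTER_CUBIC); cv2.imwrite('pics/scene23c.png',a)"
```

```text
time: 43.9
position: [0.4749, 0.3713, 0.0365]
tool_rot: [-1.568, 0.004, -1.815]
wrist_force: [0.4, -0.3, -0.5]
grip_width: 0.0323
t 43.90 pos [0.4749 0.3713 0.0365] yaw -104.02 tilt 0.25 grip 0.0323 F [ 0.4 -0.3 -0.5]
units x,y,z: [ 0.033  0.075 -0.017] turn: [-0.0011 -0.0001 -0.0018]
```

View pics/scene23c.png

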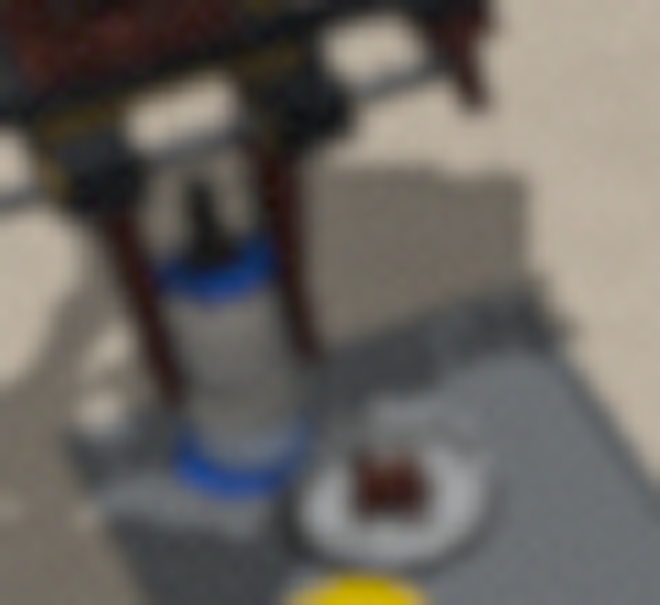

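The bottle base spans x of about 185-305 and the coaster 177-312, so both are centred near 245. The collar is back at its original image position within a pixel. I'll lower the rest and feel for contact.

```bash
python3 -m jog '[[[-0.001,0,-0.001,0.02,0.04,-0.02,-1],[0,0,0,0,0.04,0,-1],[0,0,0,0,0.02,0,-1],[0,0,0,0,0,0,-1]]]'
python3 -c "
from h import *
go(.4739,.3702,.0335,-104)"
```

```text
time: 44.35
position: [0.4742, 0.371, 0.0342]
tool_rot: [-1.57, 0.003, -1.815]
wrist_force: [0.2, -1.0, -0.7]
grip_width: 0.0319
t 44.35 pos [0.4742 0.371  0.0342] yaw -104.02 tilt 0.18 grip 0.0319 F [ 0.2 -1.  -0.7]
units x,y,z: [ 0.023  0.017 -0.003] turn: [-0.0006 -0.0002 -0.0014]
```

```bash
python3 -m jog '[[[0,0,-0.001,0.01,0.04,0,-1],[0,0,0,0,0.03,0,-1],[0,0,0,0,0.02,0,-1],[0,0,0,0,0,0,-1]]]'
python3 -c "
from h import *
go(.4739,.3702,.0335,-104)"
```

```text
time: 44.75
position: [0.4745, 0.3712, 0.034]
tool_rot: [-1.568, 0.003, -1.815]
wrist_force: [-0.3, 0.2, 0.0]
grip_width: 0.0322
t 44.75 pos [0.4745 0.3712 0.034 ] yaw -104.01 tilt 0.22 grip 0.0322 F [-0.3  0.2  0. ]
units x,y,z: [ 0.029  0.013 -0.008] turn: [-0.0013 -0.0001 -0.0013]
```

```bash
python3 -m jog '[[[0,0,0,0,0.0,0,-0.1],[0,0,0,0,0,0,0.2],[0,0,0,0,0,0,0.6],[0,0,0,0,-0.05,0,0.6],[0,0,0,0,-0.4,0,0.6],[0,0,0,0,-0.7,0,0.6],[0,0,0,0,-0.7,0,0.6],[0,0,0,0,-0.7,0,0.6],[0,0,0,0,-0.7,0,0.6],[0,0,0,0,-0.3,0,1],[0,0,0,0,0,0,1]]]'
python3 -m jog '[[[0,0,0,0.4,0,0.2,1],[0,0,0,0.8,0,0.4,1],[0,0,0,0.8,0,0.4,1],[0,0,0,0.8,0,0.4,1],[0,0,0,0.8,0,0.4,1],[0,0,0,0.8,0,0.4,1],[0,0,0,0.8,0,0.4,1],[0,0,0,0.8,0,0.4,1],[0,0,0,0.8,0,0.4,1],[0,0,0,0.8,0,0.4,1],[0,0,0,0.4,0,0.2,1],[0,0,0,0,0,0,1]]]'
python3 -c "
from h import *
go(.5658,-.0283,.15,-104)
for n in ('top','scene'):
  p,d=eyes.grab_frame(n); cv2.imwrite('pics/%s24.png'%n,p)
  crop(p,*( (85,165) if n=='top' else (140,110)),90,75,8,n+'24c.png')
"
```

```text
time: 45.85
position: [0.4739, 0.3708, 0.1858]
tool_rot: [-1.567, 0.004, -1.815]
wrist_force: [0.8, -0.6, -0.8]
grip_width: 0.0832
time: 47.05
position: [0.5445, -0.0054, 0.1623]
tool_rot: [-1.595, -0.013, -1.818]
wrist_force: [0.5, 0.3, 0.4]
grip_width: 0.0877
t 47.05 pos [ 0.5445 -0.0054  0.1623] yaw -104.14 tilt 1.60 grip 0.0877 F [0.5 0.3 0.4]
units x,y,z: [0.422 0.298 0.664] turn: [ 0.0117 -0.0013  0.0064]
```

View pics/scene24c.png

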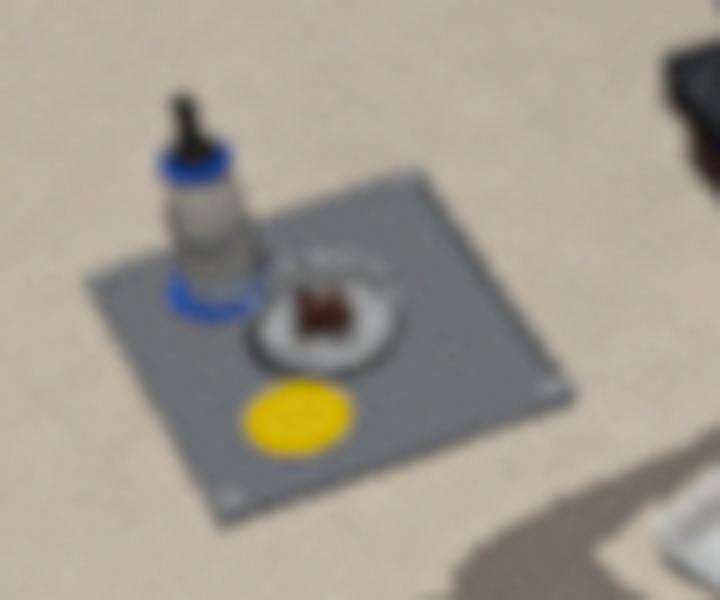

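View pics/top24c.png

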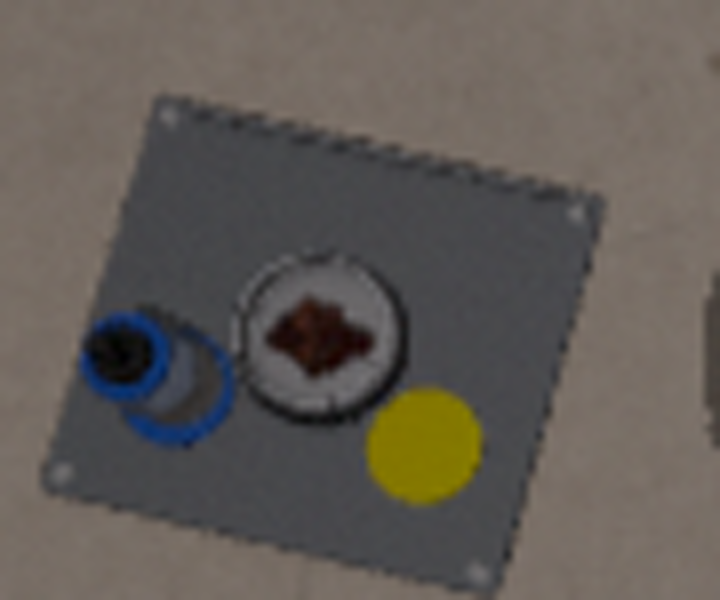

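Blue is upright on its coaster. Its collar is at (125,355) in the top crop, against (123,355) originally. Next is yellow.

```bash
python3 -m jog '[[[0.0117,-0.001,0.0064,0.4,0.1,0.6,1],[0,0,0,0,0,0,1],[0,0,0,0,0,0,1]]]'
python3 -c "
from h import *
for z in (.06,.068,.1): print(z,(w2p('top',[.4717,.3695,z])-[85,165]+.5)*8-.5)
go(.5658,-.0283,.12,-104)"
```

```text
time: 47.45
position: [0.5628, -0.0212, 0.1569]
tool_rot: [-1.573, 0.003, -1.809]
wrist_force: [-0.7, 0.7, -0.0]
grip_width: 0.0876
0.06 [129.01278653 365.89720489]
0.068 [121.44810781 362.39786716]
0.1 [ 90.18261424 347.93479145]
t 47.45 pos [ 0.5628 -0.0212  0.1569] yaw -103.67 tilt 0.19 grip 0.0876 F [-0.7  0.7 -0. ]
units x,y,z: [0.157 0.922 0.118] turn: [ 0.001   0.0028 -0.0013]
```

Before going on, I'll check blue's centring with an overlay of the expected outlines.

```bash
cat > ov.py <<'E'
from h import *
def ov(n,img,name,u,v,w,h,k,xy,rings):
    p=cv2.imread(img); a=cv2.resize(p[v:v+h,u:u+w],None,fx=k,fy=k,interpolation=cv2.INTER_CUBIC); a=cv2.convertScaleAbs(a,alpha=1.6)
    th=np.linspace(0,6.283,60)
    for r,z,c in rings:
        q=[(w2p(n,[xy[0]+r*np.cos(t),xy[1]+r*np.sin(t),z])-[u,v]+.5)*k-.5 for t in th]
        cv2.polylines(a,[np.round(np.array(q)).astype(int)],True,c,1)
    cv2.imwrite('pics/'+name,a); return a
E
python3 -c "
from ov import *
R=[(.021,.008,(255,0,255)),(.0165,.008,(0,255,0)),(.0165,.053,(0,255,255)),(.010,.07,(0,0,255)),(.010,.100,(255,255,255))]
a=ov('top','pics/top24.png','o1.png',88,195,35,35,16,(.4717,.3695),R)
b=ov('top','pics/top0.png','o2.png',88,195,35,35,16,(.4717,.3695),R)
b=ov('scene','pics/scene24.png','o3.png',153,115,25,40,14,(.4709,.3708),R)
b2=ov('scene','pics/scene0.png','o3.png',153,115,25,40,14,(.4709,.3708),R)
cv2.imwrite('pics/o4.png',np.hstack([b,b2])); cv2.imwrite('pics/o1.png',a)
"
```

```text
(no output)
```

View pics/o1.png

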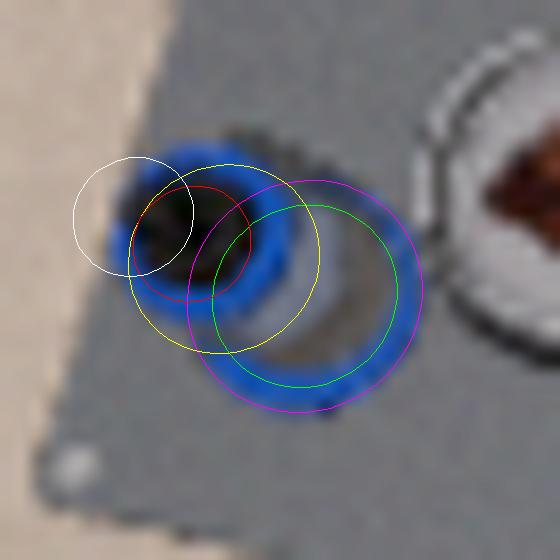

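View pics/o4.png

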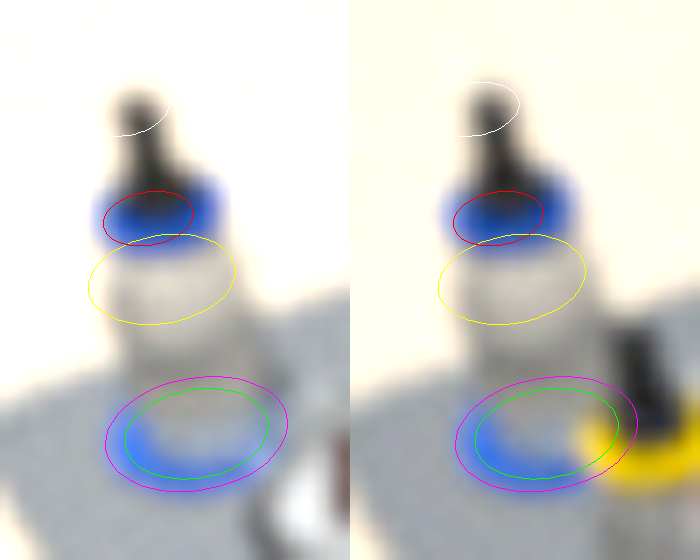

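```bash
python3 -c "
from ov import *
R=[(.021,.008,(255,0,255)),(.0165,.008,(0,255,0)),(.015,.066,(0,0,255)),(.010,.100,(255,255,255))]
a=ov('top','pics/top0.png','o1.png',103,200,42,35,16,(.4496,.2805),R)
cv2.imwrite('pics/o5.png',a)
b=ov('scene','pics/scene0.png','o3.png',160,130,33,40,14,(.4500,.2820),R)
cv2.imwrite('pics/o6.png',b)
"
```

```text
(no output)
```

View pics/o5.png

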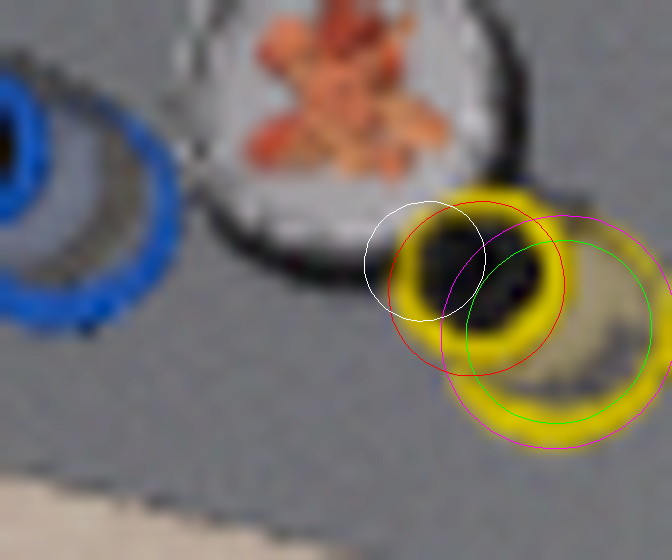

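View pics/o6.png

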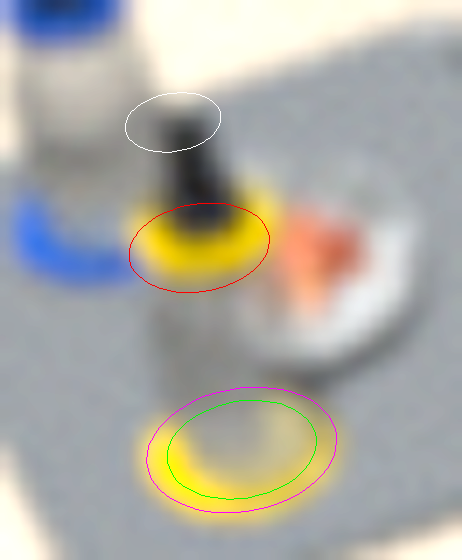

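Both bottles originally stood about 2.5 mm to the rear of their coaster centres, and blue is back there. I'll aim yellow at the true coaster centre, then mend blue.

```bash
python3 -m jog '[[[0.001,0.0028,-0.001,0.15,0.2,0.11,1],[0,0,0,0,0.5,0,1],[0,0,0,0,0.5,0,1],[0,0,0,0,0.5,0,1],[0,0,0,0,0.5,0,1],[0,0,0,0,0.1,0,1],[0,0,0,0,0,0,1]]]'
python3 -c "
from h import *
go(.5658,-.0283,.0255,-104)
p,d=eyes.grab_frame('scene'); crop(p,215,120,100,80,8,'s25.png')"
```

```text
time: 48.15
position: [0.5644, -0.0228, 0.0606]
tool_rot: [-1.571, 0.0, -1.808]
wrist_force: [-0.2, -0.2, 0.6]
grip_width: 0.0881
t 48.15 pos [ 0.5644 -0.0228  0.0606] yaw -103.60 tilt 0.03 grip 0.0881 F [-0.2 -0.2  0.6]
units x,y,z: [0.127 0.878 0.066] turn: [ 0.0001  0.0033 -0.0002]
```

View pics/s25.png

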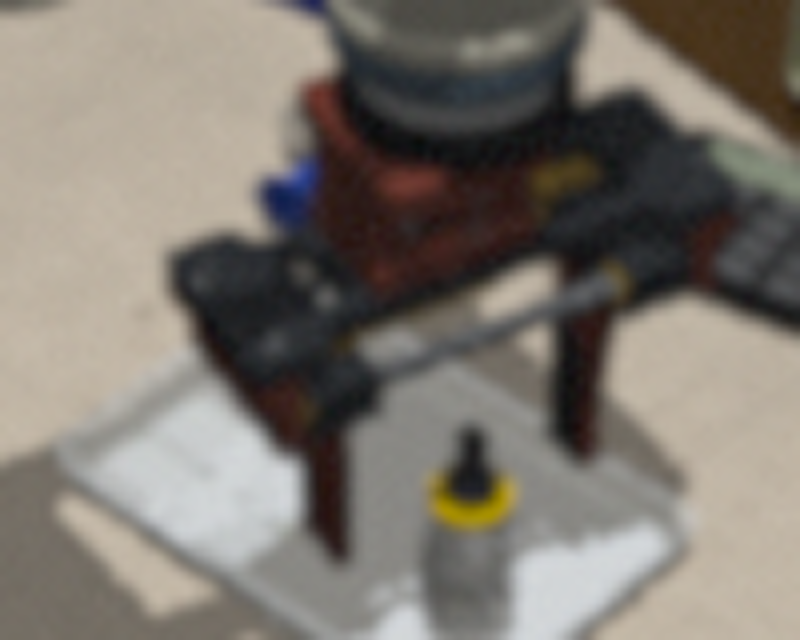

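```bash
python3 -m jog '[[[0,0.0033,0,0.12,0.2,0.06,1],[0,0,0,0,0.35,0,1],[0,0,0,0,0.28,0,1],[0,0,0,0,0.03,0,1],[0,0,0,0,0,0,1]]]'
python3 -c "
from h import *
go(.5658,-.0283,.0255,-104)"
```

```text
time: 48.7
position: [0.5674, -0.0286, 0.0265]
tool_rot: [-1.566, 0.001, -1.816]
wrist_force: [-0.4, -0.6, 0.1]
grip_width: 0.0878
t 48.70 pos [ 0.5674 -0.0286  0.0265] yaw -104.03 tilt 0.26 grip 0.0878 F [-0.4 -0.6  0.1]
units x,y,z: [ 0.003  0.024 -0.042] turn: [-0.0021 -0.0002 -0.0005]
```

```bash
python3 -m jog '[[[-0.002,0,0,0,0.02,-0.03,0.5],[0,0,0,0,0.01,0,-1],[0,0,0,0,0.01,0,-1],[0,0,0,0,0.01,0,-1],[0,0,0,0,0,0,-1],[0,0,0,0,0,0,-1],[0,0,0,0,0,0,-1],[0,0,0,0,0,0,-1]]]'
python3 -c "
from h import *
go(.5658,-.0283,.0255,-104)"
```

```text
time: 49.5
position: [0.5671, -0.0283, 0.0259]
tool_rot: [-1.568, 0.001, -1.816]
wrist_force: [-0.0, 0.1, -0.4]
grip_width: 0.0322
t 49.50 pos [ 0.5671 -0.0283  0.0259] yaw -104.02 tilt 0.16 grip 0.0322 F [-0.   0.1 -0.4]
units x,y,z: [ 0.008  0.01  -0.031] turn: [-0.0011 -0.0002 -0.0007]
```

```bash
python3 -m jog '[[[-0.001,0,0,0,-0.3,0,-1],[0,0,0,0,-0.5,0,-1],[0,0,0,0,-0.6,0,-1],[0,0,0,0,-0.6,0,-1],[0,0,0,0,-0.3,0,-1],[0,0,0,0,0,0,-1]]]'
python3 -m jog '[[[0,0,0,-0.3,0,-0.22,-1],[0,0,0,-0.6,-0.02,-0.43,-1],[0,0,0,-0.6,-0.02,-0.43,-1],[0,0,0,-0.6,-0.02,-0.43,-1],[0,0,0,-0.6,-0.02,-0.43,-1],[0,0,0,-0.6,-0.02,-0.43,-1],[0,0,0,-0.6,-0.02,-0.43,-1],[0,0,0,-0.6,-0.02,-0.43,-1],[0,0,0,-0.6,-0.02,-0.43,-1],[0,0,0,-0.6,0,-0.43,-1],[0,0,0,-0.3,0,-0.2,-1],[0,0,0,0,0,0,-1]]]'
python3 -c "
from h import *
go(.4503,.281,.06,-104)"
```

```text
time: 50.1
position: [0.5662, -0.0283, 0.1232]
tool_rot: [-1.573, 0.001, -1.816]
wrist_force: [-0.1, 0.1, -0.9]
grip_width: 0.0324
time: 51.3
position: [0.4395, 0.2624, 0.1132]
tool_rot: [-1.599, -0.008, -1.814]
wrist_force: [0.8, -0.5, -0.1]
grip_width: 0.0318
t 51.30 pos [0.4395 0.2624 0.1132] yaw -103.93 tilt 1.66 grip 0.0318 F [ 0.8 -0.5 -0.1]
units x,y,z: [-0.526  1.321  0.186] turn: [0.0133 0.0005 0.0038]
```

```bash
python3 -m jog '[[[0.0133,0,0.0038,-0.5,0.05,0.13,-1],[0,0,0,0,0.3,0,-1],[0,0,0,0,0.4,0,-1],[0,0,0,0,0.3,0,-1],[0,0,0,0,0.1,0,-1],[0,0,0,0,0,0,-1]]]'
python3 -c "
from h import *
go(.4503,.281,.040,-104)"
```

```text
time: 51.9
position: [0.4457, 0.2767, 0.0584]
tool_rot: [-1.578, -0.009, -1.814]
wrist_force: [-0.1, -0.2, -1.3]
grip_width: 0.0322
t 51.90 pos [0.4457 0.2767 0.0584] yaw -103.94 tilt 0.63 grip 0.0322 F [-0.1 -0.2 -1.3]
units x,y,z: [-0.137  0.459  0.09 ] turn: [0.0033 0.0005 0.0041]
```

```bash
python3 -m jog '[[[0.003,0,0.004,-0.13,0.05,0.08,-1],[0,0,0,0,0.2,0,-1],[0,0,0,0,0.2,0,-1],[0,0,0,0,0.08,0,-1],[0,0,0,0,0,0,-1]]]'
python3 -c "
from ov import *
go(.4503,.281,.0325,-104)
p,d=eyes.grab_frame('scene'); cv2.imwrite('pics/scene26.png',p)
a=cv2.resize(p[125:175,155:215],None,fx=11,fy=11,interpolation=cv2.INTER_CUBIC); cv2.imwrite('pics/scene26c.png',a)
p,d=eyes.grab_frame('top'); cv2.imwrite('pics/top26.png',p)
a=cv2.convertScaleAbs(cv2.resize(p[195:240,110:165],None,fx=12,fy=12,interpolation=cv2.INTER_CUBIC),alpha=1.6); cv2.imwrite('pics/top26c.png',a)
"
```

```text
time: 52.4
position: [0.4513, 0.2808, 0.0366]
tool_rot: [-1.569, 0.002, -1.815]
wrist_force: [-0.1, 0.8, -0.2]
grip_width: 0.0317
t 52.40 pos [0.4513 0.2808 0.0366] yaw -104.02 tilt 0.12 grip 0.0317 F [-0.1  0.8 -0.2]
units x,y,z: [ 0.     0.102 -0.026] turn: [-0.0006 -0.0001 -0.0008]
```

View pics/scene26c.png

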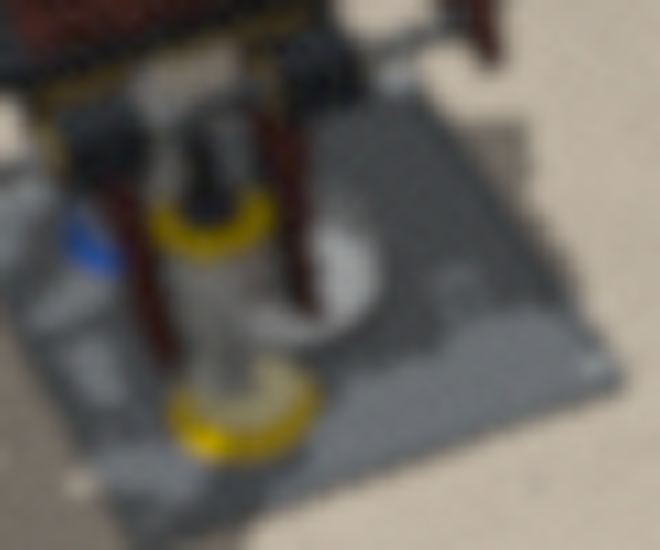

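View pics/top26c.png

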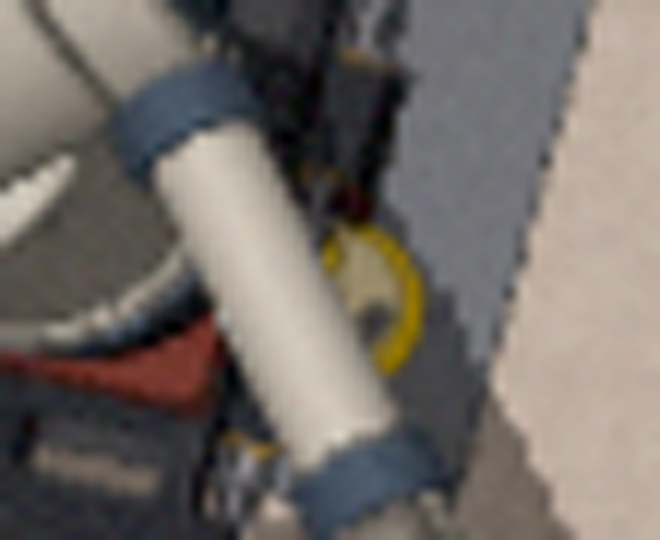

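```bash
python3 -m jog '[[[0,0,-0.001,0,0.03,-0.04,-1],[0,0,0,0,0.05,0,-1],[0,0,0,0,0.04,0,-1],[0,0,0,0,0.02,0,-1],[0,0,0,0,0,0,-1]]]'
python3 -c "
from ov import *
go(.4497,.281,.0325,-104)"
```

```text
time: 53.0
position: [0.4503, 0.2818, 0.0322]
tool_rot: [-1.568, 0.001, -1.815]
wrist_force: [0.6, 0.2, -1.1]
grip_width: 0.0323
t 53.00 pos [0.4503 0.2818 0.0322] yaw -104.00 tilt 0.19 grip 0.0323 F [ 0.6  0.2 -1.1]
units x,y,z: [ 0.022 -0.008 -0.009] turn: [-0.0015  0.     -0.0005]
```

```bash
python3 -m jog '[[[-0.001,0,0,0.02,0.04,-0.01,-1],[0,0,0,0,0.03,0,-1],[0,0,0,0,0,0,-1]]]'
python3 -c "
from ov import *
go(.4497,.281,.0325,-104)"
```

```text
time: 53.3
position: [0.4505, 0.2819, 0.0324]
tool_rot: [-1.568, 0.004, -1.815]
wrist_force: [0.0, 0.1, -1.3]
grip_width: 0.0324
t 53.30 pos [0.4505 0.2819 0.0324] yaw -103.99 tilt 0.28 grip 0.0324 F [ 0.   0.1 -1.3]
units x,y,z: [ 0.026 -0.002 -0.013] turn: [-0.0014  0.0001 -0.0019]
```

Contact: z stays at 0.0322-0.0324. Next: release, rise and move aside towards the tray to look.

```bash
python3 -m jog '[[[0,0,0,0,0.0,0,-0.1],[0,0,0,0,0,0,0.2],[0,0,0,0,0,0,0.6],[0,0,0,0,-0.05,0,0.6],[0,0,0,0,-0.4,0,0.6],[0,0,0,0,-0.7,0,0.6],[0,0,0,0,-0.7,0,0.6],[0,0,0,0,-0.7,0,0.6],[0,0,0,0,-0.7,0,0.6],[0,0,0,0,-0.5,0,1],[0,0,0,0,0,0,1]]]'
python3 -m jog '[[[0,0,0,0.4,0,0.2,1],[0,0,0,0.8,0,0.3,1],[0,0,0,0.8,0,0.3,1],[0,0,0,0.8,0,0.3,1],[0,0,0,0.8,0,0.3,1],[0,0,0,0.8,0,0.3,1],[0,0,0,0.8,0,0.3,1],[0,0,0,0.4,0,0.2,1],[0,0,0,0,0,0,1]]]'
python3 -c "
from ov import *
go(.4727,.3702,.15,-104)
for n in ('top','scene'):
  p,d=eyes.grab_frame(n); cv2.imwrite('pics/%s27.png'%n,p)
R=[(.021,.008,(255,0,255)),(.0165,.008,(0,255,0)),(.015,.066,(0,0,255))]
a=ov('top','pics/top27.png','o.png',88,192,62,45,12,(.4496,.2805),R)
b=ov('scene','pics/scene27.png','o.png',155,112,50,55,11,(.4500,.2820),R)
cv2.imwrite('pics/o7.png',a);cv2.imwrite('pics/o8.png',b)
"
```

```text
time: 54.4
position: [0.4496, 0.2811, 0.195]
tool_rot: [-1.565, 0.006, -1.815]
wrist_force: [0.2, 0.4, -0.0]
grip_width: 0.0826
time: 55.3
position: [0.4797, 0.0345, 0.1898]
tool_rot: [-1.569, 0.006, -1.812]
wrist_force: [0.2, 0.6, 0.2]
grip_width: 0.0878
t 55.30 pos [0.4797 0.0345 0.1898] yaw -103.80 tilt 0.34 grip 0.0878 F [0.2 0.6 0.2]
units x,y,z: [-8.102  1.037 -2.173] turn: [-0.0009  0.0017 -0.0027]
```

View pics/o7.png

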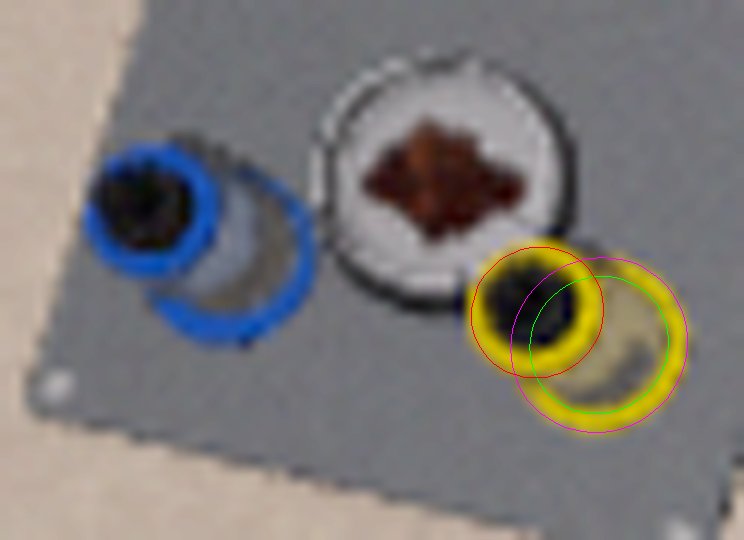

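View pics/o8.png

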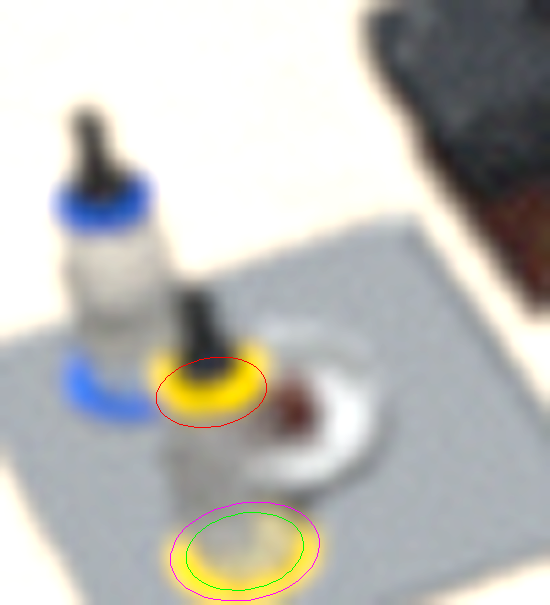

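Yellow is centred: collar at (537,308) against predicted (538,312), and the base ring is even. Blue is about 3 mm to the rear, so I'll regrip and shift it.

```bash
python3 -m jog '[[[0,0.001,-0.001,-0.4,0,-0.1,1],[0,0,0,-0.75,0,-0.2,1],[0,0,0,-0.75,0,-0.2,1],[0,0,0,-0.75,0,-0.2,1],[0,0,0,-0.75,0,-0.2,1],[0,0,0,-0.75,0,-0.2,1],[0,0,0,-0.75,0,-0.2,1],[0,0,0,-0.75,0,-0.2,1],[0,0,0,-0.75,0,-0.2,1],[0,0,0,-0.75,0,-0.2,1],[0,0,0,-0.4,0,-0.1,1],[0,0,0,0,0,0,1]]]'
python3 -c "
from h import *
go(.4745,.3712,.15,-104)"
```

```text
time: 56.6
position: [0.4615, 0.3763, 0.1885]
tool_rot: [-1.575, 0.005, -1.793]
wrist_force: [0.3, -0.5, -0.3]
grip_width: 0.0877
t 56.60 pos [0.4615 0.3763 0.1885] yaw -102.75 tilt 0.39 grip 0.0877 F [ 0.3 -0.5 -0.3]
units x,y,z: [0.058 0.962 0.35 ] turn: [ 0.002   0.0104 -0.0026]
```

```bash
python3 -m jog '[[[0.002,0.0104,-0.0026,0.05,0.1,0.3,1],[0,0,0,0,0.4,0,1],[0,0,0,0,0.4,0,1],[0,0,0,0,0,0,1],[0,0,0,0,0,0,1]]]'
python3 -c "
from h import *
go(.4745,.3712,.115,-104)"
```

```text
time: 57.1
position: [0.4739, 0.3673, 0.148]
tool_rot: [-1.571, -0.004, -1.82]
wrist_force: [0.7, -0.1, 0.4]
grip_width: 0.0876
t 57.10 pos [0.4739 0.3673 0.148 ] yaw -104.30 tilt 0.22 grip 0.0876 F [ 0.7 -0.1  0.4]
units x,y,z: [-0.102  0.824 -0.009] turn: [ 0.0003 -0.0025  0.0018]
```

```bash
python3 -m jog '[[[0,-0.0025,0.002,-0.1,0.2,0,1],[0,0,0,0,0.5,0,1],[0,0,0,0,0.5,0,1],[0,0,0,0,0.5,0,1],[0,0,0,0,0.4,0,1],[0,0,0,0,0.2,0,1],[0,0,0,0,0,0,1]]]'
python3 -c "
from h import *
go(.4745,.3712,.032,-104)"
```

```text
time: 57.8
position: [0.4767, 0.3717, 0.0538]
tool_rot: [-1.568, 0.006, -1.816]
wrist_force: [0.3, -0.6, 0.1]
grip_width: 0.0879
t 57.80 pos [0.4767 0.3717 0.0538] yaw -104.04 tilt 0.38 grip 0.0879 F [ 0.3 -0.6  0.1]
units x,y,z: [ 0.029  0.544 -0.052] turn: [-0.0013 -0.0003 -0.0029]
```

```bash
python3 -m jog '[[[-0.001,0,-0.003,0.02,0.15,-0.04,1],[0,0,0,0,0.25,0,1],[0,0,0,0,0.12,0,1],[0,0,0,0,0,0,1]]]'
python3 -c "
from h import *
go(.4745,.3712,.032,-104)"
```

```text
time: 58.2
position: [0.4761, 0.3723, 0.034]
tool_rot: [-1.568, 0.002, -1.816]
wrist_force: [-0.5, -0.1, 0.7]
grip_width: 0.0878
t 58.20 pos [0.4761 0.3723 0.034 ] yaw -104.03 tilt 0.23 grip 0.0878 F [-0.5 -0.1  0.7]
units x,y,z: [ 0.035  0.049 -0.032] turn: [-0.0015 -0.0002 -0.0012]
```

```bash
python3 -m jog '[[[-0.001,0,-0.001,0.03,0.04,-0.03,0.5],[0,0,0,0,0.01,0,-1],[0,0,0,0,0.01,0,-1],[0,0,0,0,0,0,-1],[0,0,0,0,0,0,-1],[0,0,0,0,0,0,-1],[0,0,0,0,0,0,-1],[0,0,0,0,0,0,-1]]]'
python3 -c "
from h import *
go(.4720,.3706,.038,-104)"
```

```text
time: 59.0
position: [0.4752, 0.3719, 0.033]
tool_rot: [-1.568, 0.002, -1.816]
wrist_force: [-0.4, 0.6, -0.3]
grip_width: 0.0321
t 59.00 pos [0.4752 0.3719 0.033 ] yaw -104.03 tilt 0.19 grip 0.0321 F [-0.4  0.6 -0.3]
units x,y,z: [ 0.05  -0.125 -0.07 ] turn: [-0.0012 -0.0002 -0.001 ]
```

```bash
python3 -m jog '[[[-0.001,0,-0.001,0,-0.1,0,-1],[0,0,0,0,-0.05,0,-1],[0,0,0,0.02,0,-0.09,-1],[0,0,0,0,0,0,-1]]]'
python3 -c "
from h import *
go(.4717,.3719,.038,-104)"
```

```text
time: 59.4
position: [0.4711, 0.3718, 0.0392]
tool_rot: [-1.571, -0.001, -1.816]
wrist_force: [-0.3, 0.7, 0.2]
grip_width: 0.0319
t 59.40 pos [0.4711 0.3718 0.0392] yaw -104.03 tilt 0.04 grip 0.0319 F [-0.3  0.7  0.2]
units x,y,z: [-0.006  0.03   0.015] turn: [ 0.0001 -0.0003  0.0003]
```

```bash
python3 -m jog '[[[0,0,0,0,0.06,0,-1],[0,0,0,0,0.05,0,-1],[0,0,0,0,0.04,0,-1],[0,0,0,0,0,0,-1]]]'
python3 -c "
from h import *
go(.4717,.3719,.033,-104)"
```

```text
time: 59.8
position: [0.471, 0.3719, 0.033]
tool_rot: [-1.571, -0.0, -1.815]
wrist_force: [-0.3, -0.5, 2.0]
grip_width: 0.0322
t 59.80 pos [0.471  0.3719 0.033 ] yaw -104.02 tilt 0.02 grip 0.0322 F [-0.3 -0.5  2. ]
units x,y,z: [-0.004 -0.001  0.017] turn: [-0.     -0.0002  0.0002]
```

Contact: force rose to +2 N at the pick-up height. I'll release, rise, and clear the view.

```bash
python3 -m jog '[[[0,0,0,0,0.0,0,-0.1],[0,0,0,0,0,0,0.2],[0,0,0,0,0,0,0.6],[0,0,0,0,-0.05,0,0.6],[0,0,0,0,-0.4,0,0.6],[0,0,0,0,-0.7,0,0.6],[0,0,0,0,-0.7,0,0.6],[0,0,0,0,-0.7,0,0.6],[0,0,0,0,-0.7,0,0.6],[0,0,0,0,-0.5,0,1],[0,0,0,0,0,0,1]]]'
python3 -m jog '[[[0,0,0,0.4,-0.1,0.2,1],[0,0,0,0.8,-0.05,0.3,1],[0,0,0,0.8,0,0.3,1],[0,0,0,0.8,0,0.3,1],[0,0,0,0.8,0,0.3,1],[0,0,0,0.8,0,0.3,1],[0,0,0,0.8,0,0.3,1],[0,0,0,0.8,0,0.3,1],[0,0,0,0.8,0,0.3,1],[0,0,0,0.8,0,0.3,1],[0,0,0,0.4,0,0.2,1],[0,0,0,0,0,0,1]]]'
python3 -c "
from ov import *
go(.5,0,.2,-104)
for n in ('top','scene'):
  p,d=eyes.grab_frame(n); cv2.imwrite('pics/%s28.png'%n,p)
R=[(.021,.008,(255,0,255)),(.0165,.008,(0,255,0)),(.015,.066,(0,0,255))]
a=ov('top','pics/top28.png','o.png',88,192,62,45,12,(.4717,.3695),R)
cv2.imwrite('pics/o9.png',a)
cv2.imwrite('pics/all28.png',cv2.imread('pics/scene28.png'))
"
```

```text
time: 60.9
position: [0.4708, 0.3717, 0.1958]
tool_rot: [-1.568, 0.002, -1.816]
wrist_force: [0.1, 0.1, 0.7]
grip_width: 0.0827
time: 62.1
position: [0.5076, 0.0053, 0.19]
tool_rot: [-1.584, -0.01, -1.819]
wrist_force: [-0.2, 0.7, -0.4]
grip_width: 0.0879
t 62.10 pos [0.5076 0.0053 0.19  ] yaw -104.20 tilt 0.96 grip 0.0879 F [-0.2  0.7 -0.4]
units x,y,z: [ 0.178 -0.247 -0.154] turn: [ 0.0063 -0.0017  0.0049]
```

View pics/o9.png

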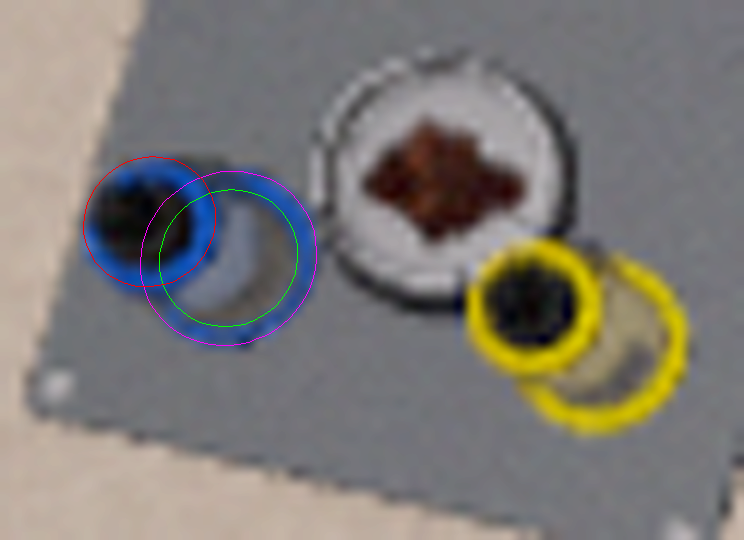

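View pics/all28.png

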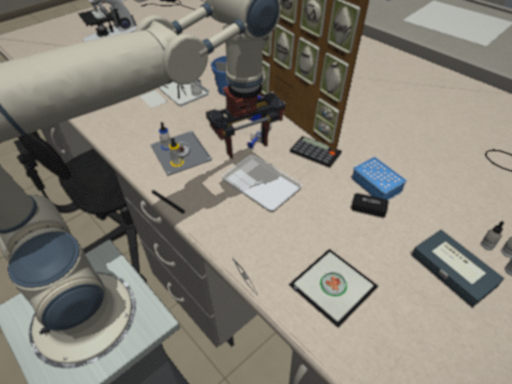

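Blue is now centred as well: collar at (150,223) against predicted (149,221). Both bottles stand upright, and both dishes are on their marks. The gripper is open and clear at z = 0.19, so I'll hand the job in.

```bash
python3 -m jog '[[[0,0,0,0,0,0,1],[0,0,0,0,0,0,1]]]' && python3 -c "
from plant import arm
print(arm.sign_off())"
```

```text
time: 62.4
position: [0.5069, 0.009, 0.1898]
tool_rot: [-1.585, -0.009, -1.815]
wrist_force: [-0.2, 0.2, -0.2]
grip_width: 0.0878
the job is handed in; nothing more can be done
None
```

The dish change is done and handed in at 62.4 s of robot time; no verdict was reported. I parked both bottles upright in the tray and moved the red dish to the pad's green mark. Then I set the brown dish on the station's dark mark and put blue and then yellow back on their coasters.

**Last checks, from the camera images:**
- **Red dish:** a green ring shows all round it in both views, so it is centred. I last looked at it closely right after placing it.
- **Brown dish:** its floor centre is within about 1 mm of the dark mark's centre.
- **Bottles:** both stand upright, with collar and base within about 1 mm of where a centred bottle should appear.
- **Forces:** the wrist force readings I took stayed at about 2 N or less. The gripper finished open and clear of everything.

**What disagreed or needed mending:**
- **Blue bottle:** it had first gone back to its starting spot, about 3 mm towards the rear of the coaster centre. After yellow was back, I lifted it again and moved it to the centre.
- **Measurements:** the two cameras and the arm differed by 2–4 mm around the station, and once by about 8 mm, for the top of the blue bottle. I made the final corrections by comparing each object with its mark in the same picture.

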